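Load the carton shuttle at the wire-cutting bench

ROBOT

A 6-joint arm with a two-finger parallel gripper is mounted at the origin on the work surface. World frame = base frame: x ahead of the robot, y to its left, z up, the work surface at z = 0. Lengths are in mm, angles in rad, forces in N, time in s.
With the tool pointing down it reaches from about 275 to 975 mm from the base axis. Payload 8.4 kg.
Tool frame: the origin (TCP) lies midway between the tips of the shut fingers; the grasp point (between the pads) lies ctrl.grip_depth behind it (ctrl.grip_depth is the distance from the TCP to the grasp point, in mm); z points along the fingers, y is the line along which they close (so a half turn about z gives the same grasp; the last joint's range is limited). The gripper opens to 92 mm and grips with 3 to 60 N. Pads are 20 mm wide; open, the fingers measure 128 mm over their backs; the gripper's body (75 mm by 189 mm) begins 69 mm behind the grasp point.
Start: joints at [-0.002, 0.353, 1.633, -0, 1.155, -0.002], TCP at [625.002, -0, 214.583] pointing down, gripper open.
Joint ranges: [-2.63, 2.63], [-0.92, 2.1], [0.06, 2.66], [-1.3, 4.44], [0, 2.69], [-3.02, 3.02]. Speed limits (rad/s): [2.22, 2.22, 2.79, 3.14, 3.14, 3.14].

INTERFACE

Orientations are given as a unit quaternion [x, y, z, w].
In Python, from plant import status, optics, ctrl gives the robot as it stands.
- The arm moves only by the tool step_arm, never from a script. Its argument "motion" is a list of rows, each an object of numbers: "dx", "dy", "dz": the shift along the tool's x, y, z in cm; "rx", "ry", "rz": the turn, a rotation vector about the tool's x, y, z in degrees; "hand": the opening, from -1 (shut) to 1 (fully open). A call has exactly 8 rows; each row is the pose to reach, as a shift and turn from the pose commanded when the call began, along the tool's axes at that moment; what a row does not reach only later rows make up. A row lasts 1/12 s, in which the tool goes at most 41.7 mm and 7.16 degrees, less where a joint would pass 70% of its speed; a pose out of reach is approached as far as the arm can. A call with a gripper value outside its range is refused whole. The fingers move at their own pace and stop on an object; the grip force is fixed at half the most. Time passes only in rows, so rows that repeat a pose let the fingers close, or fill a call up. It gives the time, the measured TCP pose, the force, the opening and the grip force at its end, in the units of the state.
- status.observe(): the state, without advancing time (a new reading comes with each control period).
- optics.get_image(name): name is "scene" or "side" or "wrist"; returns the picture (400x640x3 uint8, blue, green, red); there is no depth.
- optics.get_calibration(name): a dict with "camera_matrix" (3x3 intrinsics, pixels), "eye" and "attitude" of the camera in the world. Camera axes: x right, y up, looking along -z (the intrinsics and any distortion apply to the point x, -y, -z); pixel columns grow to the right and rows downward; lengths in mm; the calibration is good to about 2 mm. A picture is of the moment at which its call begins: read the wrist's pose just before it. get_calibration takes no time and is no camera call; for the wrist camera it gives the pose at the moment of the call.
- ctrl.sign_off(): hands the job in; it is judged then, once.
The state is a dict: "t": time; "joint_positions": joint angles; "qvel": joint speeds; "joint_efforts": joint torques, N m; "ee_pos": TCP position; "eef_rot": TCP orientation; "contact_force": force on the tool from outside, world axes, zero at the start; "ft_torque": the same for the moment, N m; "finger_gap": opening from 0.0 (shut) to 1.0 (fully open); "finger_force": force on a finger pad.
Only numpy, scipy, OpenCV 4.12 (cv2) and the standard library are available. Lean on these libraries where they do the work, as an engineer would, in place of code of your own. Each camera call takes 0.05 s, during which the arm holds its last target. There are 200 camera calls.

TASK

Lift the canister by its handle off the shuttle platform and stand it upright, wholly on the round mat, and pull the emptied carriage fully back against its loading stop (the end away from the scanner). With the carriage there, stack every carton flat and square in one straight column in the outline at the middle of the platform; then slide the loaded carriage all the way to the stop at the scanner, keeping the column straight. Leave everything else on the bench where it is.

Things in the scene. Friction and masses are not known exactly. Their poses are not given: they have to be found in the camera images.
- carriage (a joint): the shuttle carriage's slide, m: 0 at the loading stop (right-hand end, toward -y), 0.14 at the scanner stop (left-hand end, beside the scanner post). It grows along the platform's +y axis. It slides stiffly (about 3 N, and a little damping), stays where it is left and has no spring or detent; solid stops at both ends.
- platform (a point): centre of the top face of the carriage's aluminium platform (110 mm in x by 130 mm in y), 50 mm above the table; a thin black outline 56 x 86 mm is painted round it. Its y axis is the slide direction towards the scanner stop, z up; it rides with the carriage. The shuttle may stand turned a little on the table.
- grip (a point): middle of the carriage's upright black grip, a post 24 mm (platform x) by 18 mm (platform y), from 50 to 115 mm above the table (this point is at 90 mm), on a tongue 120 mm from the platform's centre on its robot side (-x). Take it from above with the fingers closing along the slide.
- shuttle: fixed dark steel base of the shuttle, 100 x 300 mm; origin on the table under the middle of its rails; y along the slide. At the scanner end a slim post with a scanner head (50 x 50 mm, top 203 mm high) stands 155 mm to its +x side, 70 mm to +y.
- canister: closed steel canister, 84 mm across (lid 88), 0.3 to 0.5 kg, with a black bridge handle on top: bar 64 mm along the canister's y axis, 14 x 14 mm in section, its middle 122 mm above the underside, with about 35 mm of open space under it. Origin at the centre of its underside, z up. At the start it stands on the platform.
- mat: round black rubber mat, 156 mm across, 4 mm thick, fixed on the table on the left; origin at the centre of its underside.
- carton1: closed cardboard carton with a paper band, 50 mm (its x) by 80 mm (its y) by 30 mm high, 0.11 to 0.21 kg; all cartons are alike. Origin at the centre of its underside. None throughout if absent in this run.
- carton2: closed cardboard carton with a paper band, 50 mm (its x) by 80 mm (its y) by 30 mm high, 0.11 to 0.21 kg; all cartons are alike. Origin at the centre of its underside. None throughout if absent in this run.
- carton3: closed cardboard carton with a paper band, 50 mm (its x) by 80 mm (its y) by 30 mm high, 0.11 to 0.21 kg; all cartons are alike. Origin at the centre of its underside. None throughout if absent in this run.
- carton4: closed cardboard carton with a paper band, 50 mm (its x) by 80 mm (its y) by 30 mm high, 0.11 to 0.21 kg; all cartons are alike. Origin at the centre of its underside. None throughout if absent in this run.
- carton5: closed cardboard carton with a paper band, 50 mm (its x) by 80 mm (its y) by 30 mm high, 0.11 to 0.21 kg; all cartons are alike. Origin at the centre of its underside. None throughout if absent in this run.
- spool_big: bystander, to be left alone: wooden-flanged wire spool standing on end, 100 mm across, 80 mm high; origin at its underside
- spool_small: bystander, to be left alone: wooden-flanged spool of yellow wire standing on end, 64 mm across, 50 mm high; origin at its underside
- tape_roll: bystander, to be left alone: tan roll of tape lying flat, 76 mm across, 24 mm high; origin at its underside
- mug: bystander, to be left alone: white mug, 76 mm across, 85 mm high; origin at its underside
- jar: bystander, to be left alone: clear capped jar, 60 mm across, 90 mm high; origin at its underside
- wrench: bystander, to be left alone: steel wrench lying flat; origin at its underside (middle of the tool)
- meter: bystander, to be left alone: orange hand meter lying flat, 70 x 130 x 30 mm; origin at its underside
There are look-alikes about, which are no part of the job. Several things have the shape of the mat; the one meant has the colours described above.

How it is judged (in metres and radians):
On the way, in this order (a step that is already met when the one before it is completed fails the run):
1. the canister stands on the mat and the carriage is at its loading stop (horizontal distance between canister and mat below 0.035 m and height (world z) of canister below 0.012 m and angle between canister's own z axis and vertical below 0.1 rad and contact force between the fingers and canister below 0.3 N and value of joint carriage below 0.006 m), for 0.2 s.
2. all cartons stand in one column on the platform, released, with the carriage still at its loading stop (horizontal distance between each of carton1, carton2, carton3, carton4, carton5 and platform below 0.011 m and angle between the y axis of each of carton1, carton2, carton3, carton4, carton5 and the y axis of platform, either way round below 0.13 rad and angle between each of carton1, carton2, carton3, carton4, carton5's own z axis and vertical below 0.08 rad and height (world z) of each of carton1, carton2, carton3, carton4, carton5 above 0.044 m and contact force between the fingers and carton1 below 0.3 N and contact force between the fingers and carton2 below 0.3 N and contact force between the fingers and carton3 below 0.3 N and contact force between the fingers and carton4 below 0.3 N and contact force between the fingers and carton5 below 0.3 N and value of joint carriage below 0.006 m), for 0.2 s.
3. the carriage is at the scanner stop (value of joint carriage above 0.134 m), for 0.2 s.
At the end, for the whole second after the job is handed in: Canister upright on the mat, centre within 35 mm of the mat's; every carton flat in one column, each within 11 mm of the platform's centre and 0.13 rad of square (long side along the slide); carriage within 6 mm of the scanner stop; all at rest (horizontal distance between canister and mat below 0.035 m and height (world z) of canister below 0.012 m and angle between canister's own z axis and vertical below 0.1 rad and horizontal distance between each of carton1, carton2, carton3, carton4, carton5 and platform below 0.011 m and angle between the y axis of each of carton1, carton2, carton3, carton4, carton5 and the y axis of platform, either way round below 0.13 rad and angle between each of carton1, carton2, carton3, carton4, carton5's own z axis and vertical below 0.08 rad and height (world z) of each of carton1, carton2, carton3, carton4, carton5 above 0.044 m and value of joint carriage above 0.134 m and linear speed of each of canister, carton1, carton2, carton3, carton4, carton5 below 0.03 m/s); the robot touches nothing.
It fails at once if a bystander was moved by more than 40 mm (distance of any of spool_big, spool_small, tape_roll, mug, jar, wrench, meter from where it was at the start of the episode above 0.04 m).
Of carton1, carton2, carton3, carton4, carton5 only 3 to 5 are there at a start; the rules pass over those that are not, and their reading is None.
At some moment in a run one of canister may be knocked a few centimetres aside while the robot is not near it.
Once in a run the grip may slacken for a moment while it holds something.
It also fails if it takes over 210 s, if anything falls off the work surface, if the arm or the gripper's body presses on something with over 40 N, if the wrist force passes 120 N, or if a joint passes its speed limit or range.

## Working session

There is one attempt and no reset: what is moved stays moved. The work goes in short steps, Python scripts to look and compute and a tool call to move; the robot and the scene stay as the last step left them, time stands still between calls to the robot, and variables do not carry over. Pictures are saved under pics/ and viewed, at most 14 in all, crops included, and the job is handed in when it is done.

Besides the shell and the picture viewer there is one more tool, called by a JSON object that holds its "api" and its "payload". step_arm: Moves the arm, as the interface text tells. Its arguments: {"type":"object","properties":{"motion":{"type":"array"}},"required":["motion"]}

```bash
ls; mkdir -p pics
python3 - <<'E'
from plant import status, optics, ctrl
import cv2
s=status.observe();print(s);print(ctrl.grip_depth)
for n in("scene","side"):
    print(n,optics.get_calibration(n)); cv2.imwrite(f"pics/{n}0.png",optics.get_image(n))
print(optics.get_calibration("wrist"))
cv2.imwrite("pics/wrist0.png",optics.get_image("wrist"))
E
```

```text
pics
{'t': 0.0, 'joint_positions': array([-2.36073435e-03,  3.53627617e-01,  1.63410911e+00, -2.98991714e-06,
        1.15520217e+00, -2.36051570e-03]), 'qvel': array([ 0.0008874 , -0.00051407,  0.0001533 ,  0.00037937, -0.00141365,
       -0.00037678]), 'joint_efforts': array([-2.43486713e-03, -5.93846583e+01, -3.34216332e+01,  6.94100303e-02,
        2.34022352e-02, -1.15005114e-04]), 'ee_pos': array([6.24516815e+02, 2.47000420e-02, 2.13887227e+02]), 'eef_rot': array([ 7.07106271e-01,  7.07106971e-01, -4.75810883e-04, -4.76124396e-04]), 'contact_force': array([0.21802993, 0.42915079, 0.30187018]), 'ft_torque': array([-0.00055489,  0.06013975,  0.00755949]), 'finger_force': 0.0, 'finger_gap': 0.9990109208595781}
18.700000000000003
scene {'camera_matrix': array([[391.53263591,   0.        , 324.71735628],
       [  0.        , 391.53263591, 204.18237804],
       [  0.        ,   0.        ,   1.        ]]), 'eye': array([1043.30320934,  853.38534413,  715.63035421]), 'attitude': array([0.12339337, 0.46760909, 0.84747838, 0.21885205])}
side {'camera_matrix': array([[380.06558281,   0.        , 320.69538034],
       [  0.        , 380.06558281, 204.32695295],
       [  0.        ,   0.        ,   1.        ]]), 'eye': array([ 115.41937114, -833.74293981,  589.49866618]), 'attitude': array([ 0.49609098, -0.12972099, -0.20727401,  0.83312886])}
{'camera_matrix': array([[321.4303194 ,   0.        , 315.67167749],
       [  0.        , 321.4303194 , 197.10278284],
       [  0.        ,   0.        ,   1.        ]]), 'eye': array([623.6285518 ,  76.75384337, 384.67904328]), 'attitude': array([-1.37851061e-01,  6.96729997e-04, -4.79356044e-04,  9.90452609e-01])}
```

View pics/scene0.png

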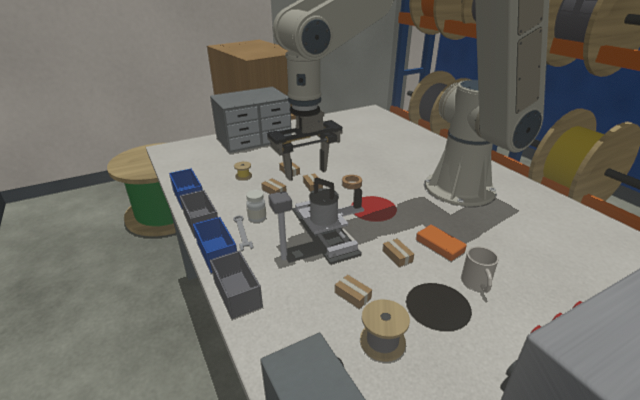

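View pics/side0.png

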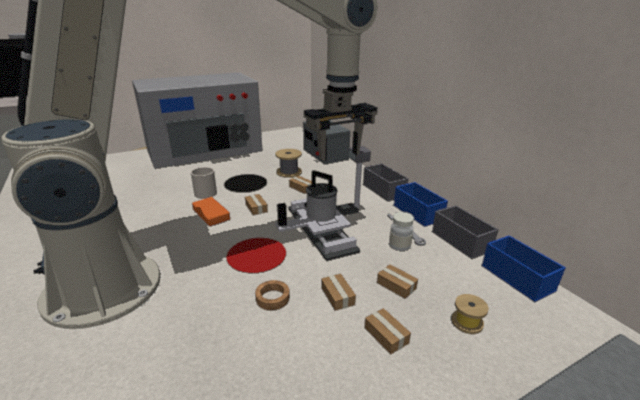

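Mat candidates: the black disc at scene (438,306) / side (245,183), and the red disc at scene (375,208) / side (257,255). The black one on the left (+y) fits "black rubber mat"; the red one is the look-alike. There are five cartons, at scene (353,290), (398,251), (274,187), (312,183) and (290,169). I'll confirm the mat in an enlarged crop and check the wrist view.

Run:
```python
import cv2
a=cv2.imread("pics/scene0.png")[150:340,230:510]
cv2.imwrite("pics/crop0.png",cv2.resize(a,None,fx=2.8,fy=2.8,interpolation=cv2.INTER_CUBIC))
```

```text
(no output)
```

View pics/crop0.png

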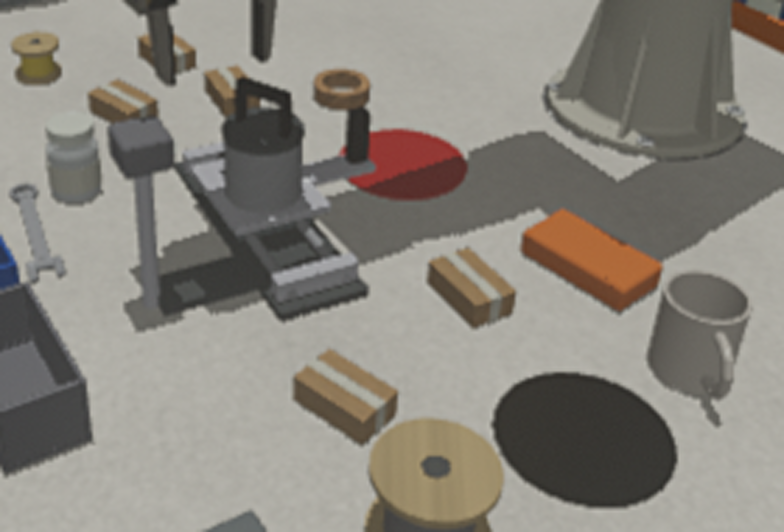

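View pics/wrist0.png

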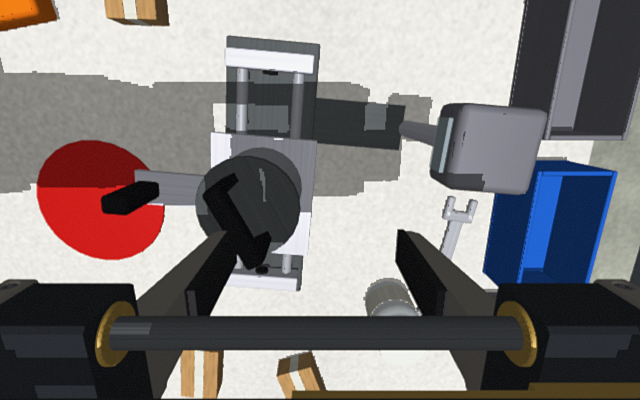

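The crop confirms that the solid black disc at scene (438,306) is the mat; the other disc is red. The wrist view shows the shuttle, with the canister handle's bar running from about (220,190) to (257,255) and the grip at (130,198). Next: helper code and rough positions from the two fixed views.

```bash
cat > h.py <<'E'
from plant import status, optics, ctrl
import numpy as np, cv2
from scipy.spatial.transform import Rotation as R
def ray(c,p):
    p=np.atleast_2d(np.array(p,float)); K=c["camera_matrix"]
    d=np.c_[(p[:,0]-K[0,2])/K[0,0],-(p[:,1]-K[1,2])/K[1,1],-np.ones(len(p))]
    return np.array(c["eye"]),R.from_quat(c["attitude"]).apply(d)
def plane(c,p,z):
    e,d=ray(c,p); return e+d*((z-e[2])/d[:,2])[:,None]
def tri(*cp):
    A=np.zeros((3,3));b=np.zeros(3)
    for c,p in cp:
        e,d=ray(c,p); d=d[0]/np.linalg.norm(d[0]); M=np.eye(3)-np.outer(d,d); A+=M;b+=M@e
    return np.linalg.solve(A,b)
def shot(n,f):
    c=optics.get_calibration(n); im=optics.get_image(n); cv2.imwrite(f"pics/{f}.png",im); np.save(f"pics/{f}.npy",c,allow_pickle=True); return c,im
def load(f): return np.load(f"pics/{f}.npy",allow_pickle=True).item(),cv2.imread(f"pics/{f}.png")
def cartons(im,amin=150):
    h=cv2.cvtColor(im,cv2.COLOR_BGR2HSV)
    m=cv2.inRange(h,(5,70,60),(25,190,255)); m=cv2.morphologyEx(m,cv2.MORPH_CLOSE,np.ones((9,9),np.uint8))
    cs,_=cv2.findContours(m,cv2.RETR_EXTERNAL,cv2.CHAIN_APPROX_NONE)
    return [c for c in cs if cv2.contourArea(c)>amin]
E
python3 - <<'E'
from h import *
np.set_printoptions(precision=1,suppress=True)
cs=optics.get_calibration("scene");cd=optics.get_calibration("side")
w={'c':None}
pairs=dict(cA=((353,290),(301,184)),cB=((398,251),(256,204)),cC=((274,187),(398,280)),cD=((312,183),(338,291)),cE=((290,169),(388,329)),mat=((438,306),(245,183)),mug=((480,270),(204,183)),meter=((442,242),(211,211)),bigspool=((386,322),(289,156)),jar=((256,208),(402,232)),yel=((243,170),(469,312)),tape=((352,182),(272,294)))
for k,(a,b) in pairs.items(): print(k,tri((cs,a),(cd,b)),plane(cs,a,15)[0],plane(cd,b,15)[0])
E
```

```text
cA [634.3 266.8  16.1] [632.3 266.4  15. ] [636.4 267.9  15. ]
cB [441.9 198.9  16.4] [437.7 198.1  15. ] [444.4 198.7  15. ]
cC [ 605.6 -308.8   16.7] [ 602.5 -308.6   15. ] [ 610.4 -307.9   15. ]
cD [ 467.3 -273.2   12.8] [ 468.4 -269.2   15. ] [ 466.8 -275.7   15. ]
cE [ 494.2 -416.1   14.1] [ 491.9 -410.6   15. ] [ 497.9 -418.2   15. ]
mat [472.3 399.   -0.5] [483.5 409.   15. ] [463.5 365.4  15. ]
mug [324.7 383.2  38.5] [296.2 366.8  15. ] [335.1 430.9  15. ]
meter [304.  226.2  14. ] [299.  226.9  15. ] [306.5 218.5  15. ]
bigspool [655.5 420.4  65.4] [621.2 388.3  15. ] [710.3 536.6  15. ]
jar [ 722.7 -174.8   38.5] [ 709.4 -207.2   15. ] [ 752.5 -147.    15. ]
yel [ 663.8 -467.8   27.6] [ 656.2 -490.4   15. ] [ 677.6 -459.8   15. ]
tape [ 332.6 -211.3   11.1] [ 335.1 -205.1   15. ] [ 332.3 -216.5   15. ]
```

{"api": "step_arm", "payload": {"motion": [{"dx":2,"dy":-3.5,"dz":-3},{"dx":5,"dy":-7,"dz":-6},{"dx":5,"dy":-10,"dz":-9},{"dx":5,"dy":-10,"dz":-9},{"dx":5,"dy":-10,"dz":-9},{"dx":5,"dy":-10,"dz":-9},{"dx":5,"dy":-10,"dz":-9},{"dx":5,"dy":-10,"dz":-9}]}}

```text
$.motion[0]: bad value
```

Run:
```python
from h import *
c,im=shot("wrist","w1"); print(c["eye"],c["attitude"],status.observe()["ee_pos"])
```

```text
[623.66754786  76.75383376 384.77105551] [-1.37851115e-01  6.07149873e-04 -4.92136880e-04  9.90452654e-01] [6.24687650e+02 1.44210747e-02 2.14140519e+02]
```

View pics/w1.png

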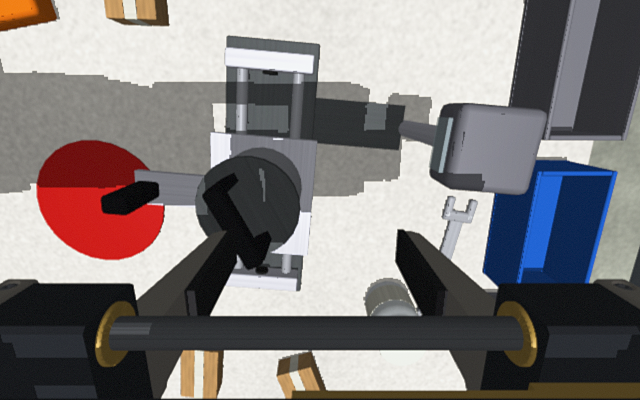

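The move was refused, so the picture is unchanged; every row needs all seven fields.

{"api": "step_arm", "payload": {"motion": [{"dx":2,"dy":-3,"dz":-3,"rx":0,"ry":0,"rz":0,"hand":1},{"dx":5,"dy":-6,"dz":-6,"rx":0,"ry":0,"rz":0,"hand":1},{"dx":5,"dy":-10,"dz":-9,"rx":0,"ry":0,"rz":0,"hand":1},{"dx":5,"dy":-10,"dz":-9,"rx":0,"ry":0,"rz":0,"hand":1},{"dx":5,"dy":-10,"dz":-9,"rx":0,"ry":0,"rz":0,"hand":1},{"dx":5,"dy":-10,"dz":-9,"rx":0,"ry":0,"rz":0,"hand":1},{"dx":5,"dy":-10,"dz":-9,"rx":0,"ry":0,"rz":0,"hand":1},{"dx":5,"dy":-10,"dz":-9,"rx":0,"ry":0,"rz":0,"hand":1}]}}

```text
t: 0.87
ee_pos: [525.4, 49.7, 303.3]
eef_rot: [0.707, 0.707, -0.001, -0.0]
contact_force: [-0.4, 0.6, -0.2]
finger_gap: 1.001
finger_force: 0.0
```

Run:
```python
from h import *
c,im=shot("wrist","w2"); print(c["eye"],c["attitude"],status.observe()["ee_pos"])
```

```text
[524.55702524 126.46240386 473.98394458] [-1.37973768e-01  9.02934261e-04 -6.62017535e-04  9.90435251e-01] [525.37391229  49.66233727 303.20345966]
```

View pics/w2.png

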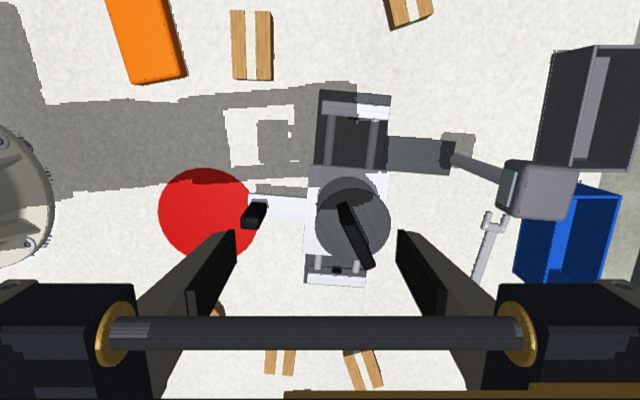

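In w2 the handle bar runs from (343,203) to (367,268), the grip is at (254,213), carton B at (252,45), and the carriage sits close to the lower (-y) end. I'll enlarge the handle in both views to pick its corners.

Run:
```python
from h import *
_,a=load("w1");_,b=load("w2")
f=lambda im,x,y:cv2.resize(im[y:y+120,x:x+80],None,fx=5,fy=5,interpolation=cv2.INTER_CUBIC)
o=np.hstack([f(a,200,165),f(b,310,180)]); o=cv2.convertScaleAbs(o,alpha=2.2,beta=5)
cv2.imwrite("pics/crop1.png",o)
```

```text
(no output)
```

View pics/crop1.png

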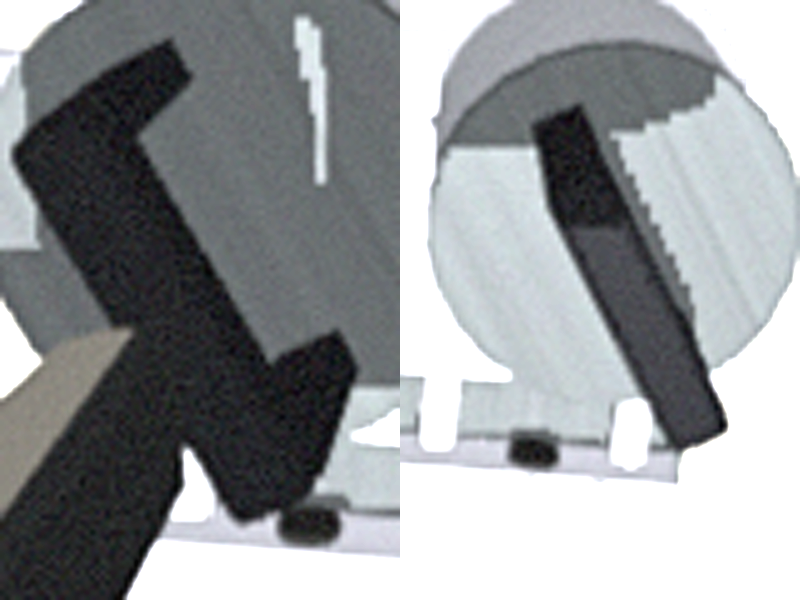

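Run:
```python
from h import *
np.set_printoptions(precision=1,suppress=True)
a,_=load("w1");b,ib=load("w2")
P=tri((a,(203,196)),(b,(344,225)));Q=tri((a,(249,269)),(b,(366,269)));print(P,Q)
q=plane(b,[(344,225),(355.4,224.4),(375.4,265),(366,269)],179);print(q,q.mean(0))
print("grip top", plane(b,[(242,228),(257,229),(267,204)],115))
h=cv2.cvtColor(ib,cv2.COLOR_BGR2HSV)
lid=plane(b,[(316+183/5/1-0,0)],130)
print("lid", [plane(b,[(310+(613-400)/5,180+222/5)],z)[0] for z in (120,130,140)])
```

```text
[551.1  19.7 188. ] [575.5 -35.3 176.9]
[[551.6  14.3 179. ]
 [562.7  14.9 179. ]
 [584.4 -29.  179. ]
 [575.1 -33.5 179. ]] [568.5  -8.4 179. ]
grip top [[435.8 -13.8 115. ]
 [453.6 -15.1 115. ]
 [466.9  16.2 115. ]]
lid [array([567.1,  -7.4, 120. ]), array([565.9,  -3.7, 130. ]), array([564.7,   0.1, 140. ])]
```

{"api": "step_arm", "payload": {"motion": [{"dx":-2,"dy":1.5,"dz":2,"rx":0,"ry":0,"rz":-7,"hand":1},{"dx":-4,"dy":3,"dz":5,"rx":0,"ry":0,"rz":-14,"hand":1},{"dx":-5.3,"dy":4.05,"dz":8,"rx":0,"ry":0,"rz":-21,"hand":1},{"dx":-5.3,"dy":4.05,"dz":8,"rx":0,"ry":0,"rz":-26,"hand":1},{"dx":-5.3,"dy":4.05,"dz":8,"rx":0,"ry":0,"rz":-26,"hand":1},{"dx":-5.3,"dy":4.05,"dz":8,"rx":0,"ry":0,"rz":-26,"hand":1},{"dx":-5.3,"dy":4.05,"dz":8,"rx":0,"ry":0,"rz":-26,"hand":1},{"dx":-5.3,"dy":4.05,"dz":8,"rx":0,"ry":0,"rz":-26,"hand":1}]}}

```text
t: 1.58
ee_pos: [566.0, -2.7, 225.4]
eef_rot: [0.531, 0.848, 0.0, 0.001]
contact_force: [0.6, -0.2, -0.8]
finger_gap: 0.995
finger_force: 0.0
```

Run:
```python
from h import *
shot("wrist","w3");shot("scene","s3"); _,b=load("w3"); cv2.imwrite("pics/v3.png",b)
```

```text
(no output)
```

View pics/v3.png

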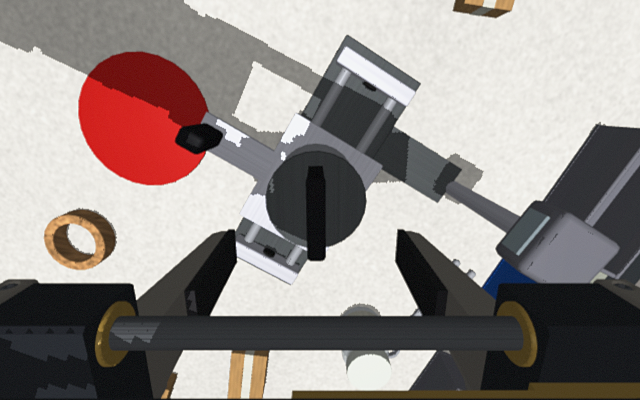

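The handle sits centred between the fingers at column 316 and parallel to the pads. I'll descend, close and lift.

{"api": "step_arm", "payload": {"motion": [{"dx":0,"dy":0,"dz":3,"rx":0,"ry":0,"rz":0,"hand":1},{"dx":0,"dy":0,"dz":6,"rx":0,"ry":0,"rz":0,"hand":1},{"dx":0,"dy":0,"dz":7.2,"rx":0,"ry":0,"rz":0,"hand":1},{"dx":0,"dy":0,"dz":7.2,"rx":0,"ry":0,"rz":0,"hand":1},{"dx":0,"dy":0,"dz":7.2,"rx":0,"ry":0,"rz":0,"hand":-1},{"dx":0,"dy":0,"dz":7.2,"rx":0,"ry":0,"rz":0,"hand":-1},{"dx":0,"dy":0,"dz":7.2,"rx":0,"ry":0,"rz":0,"hand":-1},{"dx":0,"dy":0,"dz":7.2,"rx":0,"ry":0,"rz":0,"hand":-1}]}}

```text
t: 2.35
ee_pos: [566.4, -3.0, 154.0]
eef_rot: [0.53, 0.848, 0.001, 0.001]
contact_force: [-0.1, -0.3, -0.6]
finger_gap: 0.731
finger_force: 0.0
```

{"api": "step_arm", "payload": {"motion": [{"dx":0,"dy":0,"dz":0,"rx":0,"ry":0,"rz":0,"hand":-1},{"dx":0,"dy":0,"dz":0,"rx":0,"ry":0,"rz":0,"hand":-1},{"dx":0,"dy":0,"dz":0,"rx":0,"ry":0,"rz":0,"hand":-1},{"dx":0,"dy":0,"dz":0,"rx":0,"ry":0,"rz":0,"hand":-1},{"dx":0,"dy":0,"dz":-2,"rx":0,"ry":0,"rz":0,"hand":-1},{"dx":0,"dy":0,"dz":-4,"rx":0,"ry":0,"rz":0,"hand":-1},{"dx":0,"dy":0,"dz":-6,"rx":0,"ry":0,"rz":0,"hand":-1},{"dx":0,"dy":0,"dz":-8,"rx":0,"ry":0,"rz":0,"hand":-1}]}}

```text
t: 3.02
ee_pos: [565.3, -3.0, 233.4]
eef_rot: [0.53, 0.848, -0.0, -0.0]
contact_force: [-0.2, -0.2, 0.6]
finger_gap: 0.152
finger_force: 0.0
```

Run:
```python
from h import *
np.set_printoptions(precision=1,suppress=True)
s=status.observe();print(s["ee_pos"],s["contact_force"],s["finger_gap"],s["finger_force"])
for n in("scene","side"):
    c,im=load("s3") if n=="scene" else (optics.get_calibration(n),cv2.imread("pics/side0.png"))
    h=im.max(2); m=((h<60)&(im.max(2).astype(int)-im.min(2)<25)).astype(np.uint8)
    k=np.zeros_like(m)
    if n=="scene": k[275:340,395:480]=1
    else: k[168:198,218:272]=1
    cs,_=cv2.findContours(m*k,cv2.RETR_EXTERNAL,cv2.CHAIN_APPROX_NONE); cc=max(cs,key=cv2.contourArea)
    w=plane(c,cc[:,0,:]+0.0,4)[:,:2].astype(np.float32); print(n,cv2.boundingRect(cc),cv2.minEnclosingCircle(w),cv2.fitEllipse(w))
```

```text
[565.3  -3.  233.4] [-0.2 -0.2  0.6] 0.15235688680869272 0.0
scene (407, 284, 64, 47) ((472.8476257324219, 399.8515930175781), 75.83390045166016) ((472.9310607910156, 400.02734375), (148.00460815429688, 148.34970092773438), 61.73088455200195)
side (225, 175, 41, 17) ((473.0076904296875, 391.9557800292969), 73.85798645019531) ((471.8680725097656, 391.0131530761719), (137.9406280517578, 143.44874572753906), 69.65705108642578)
```

The fingers close slowly, about 0.07 per row, so I lifted before they had hold. I'll reopen, then check the canister hasn't moved.

{"api": "step_arm", "payload": {"motion": [{"dx":0,"dy":0,"dz":0,"rx":0,"ry":0,"rz":0,"hand":1},{"dx":0,"dy":0,"dz":0,"rx":0,"ry":0,"rz":0,"hand":1},{"dx":0,"dy":0,"dz":0,"rx":0,"ry":0,"rz":0,"hand":1},{"dx":0,"dy":0,"dz":0,"rx":0,"ry":0,"rz":0,"hand":1},{"dx":0,"dy":0,"dz":0,"rx":0,"ry":0,"rz":0,"hand":1},{"dx":0,"dy":0,"dz":0,"rx":0,"ry":0,"rz":0,"hand":1},{"dx":0,"dy":0,"dz":0,"rx":0,"ry":0,"rz":0,"hand":1},{"dx":0,"dy":0,"dz":0,"rx":0,"ry":0,"rz":0,"hand":1}]}}

```text
t: 3.68
ee_pos: [565.4, -3.0, 232.2]
eef_rot: [0.53, 0.848, -0.0, -0.0]
contact_force: [0.2, -0.3, 1.1]
finger_gap: 0.708
finger_force: 0.0
```

Run:
```python
from h import *
np.set_printoptions(precision=1,suppress=True)
c,im=shot("wrist","w4");_,o=load("w3");print(status.observe()["finger_gap"])
for i in(o,im):
    m=(i[160:262,300:335].max(2)<32).astype(np.uint8); 
    cs,_=cv2.findContours(m,cv2.RETR_EXTERNAL,cv2.CHAIN_APPROX_NONE); cc=max(cs,key=cv2.contourArea)
    print(cv2.boundingRect(cc),cv2.minAreaRect(cc))
```

```text
0.7553856578671585
(6, 6, 20, 94) ((15.5, 52.5), (93.0, 19.0), 90.0)
(7, 5, 20, 91) ((16.5, 50.0), (90.0, 19.0), 90.0)
```

{"api": "step_arm", "payload": {"motion": [{"dx":0,"dy":0,"dz":1,"rx":0,"ry":0,"rz":0,"hand":1},{"dx":0,"dy":0,"dz":4,"rx":0,"ry":0,"rz":0,"hand":1},{"dx":0,"dy":0,"dz":7,"rx":0,"ry":0,"rz":0,"hand":1},{"dx":0,"dy":0,"dz":8,"rx":0,"ry":0,"rz":0,"hand":1},{"dx":0,"dy":0,"dz":8,"rx":0,"ry":0,"rz":0,"hand":-1},{"dx":0,"dy":0,"dz":8,"rx":0,"ry":0,"rz":0,"hand":-1},{"dx":0,"dy":0,"dz":8,"rx":0,"ry":0,"rz":0,"hand":-1},{"dx":0,"dy":0,"dz":8,"rx":0,"ry":0,"rz":0,"hand":-1}]}}

```text
t: 4.4
ee_pos: [566.6, -3.0, 154.2]
eef_rot: [0.53, 0.848, 0.001, 0.001]
contact_force: [0.6, 0.0, 0.4]
finger_gap: 0.736
finger_force: 0.0
```

{"api": "step_arm", "payload": {"motion": [{"dx":0,"dy":0,"dz":0,"rx":0,"ry":0,"rz":0,"hand":-1},{"dx":0,"dy":0,"dz":0,"rx":0,"ry":0,"rz":0,"hand":-1},{"dx":0,"dy":0,"dz":0,"rx":0,"ry":0,"rz":0,"hand":-1},{"dx":0,"dy":0,"dz":0,"rx":0,"ry":0,"rz":0,"hand":-1},{"dx":0,"dy":0,"dz":0,"rx":0,"ry":0,"rz":0,"hand":-1},{"dx":0,"dy":0,"dz":0,"rx":0,"ry":0,"rz":0,"hand":-1},{"dx":0,"dy":0,"dz":0,"rx":0,"ry":0,"rz":0,"hand":-1},{"dx":0,"dy":0,"dz":0,"rx":0,"ry":0,"rz":0,"hand":-1}]}}

```text
t: 5.07
ee_pos: [565.5, -3.0, 152.6]
eef_rot: [0.53, 0.848, 0.0, 0.0]
contact_force: [2.0, 0.7, 1.3]
finger_gap: 0.155
finger_force: 2.1
```

{"api": "step_arm", "payload": {"motion": [{"dx":0,"dy":0,"dz":0,"rx":0,"ry":0,"rz":0,"hand":-1},{"dx":0,"dy":0,"dz":0,"rx":0,"ry":0,"rz":0,"hand":-1},{"dx":0,"dy":0,"dz":0,"rx":0,"ry":0,"rz":0,"hand":-1},{"dx":0,"dy":0,"dz":-1,"rx":0,"ry":0,"rz":0,"hand":-1},{"dx":0,"dy":0,"dz":-2,"rx":0,"ry":0,"rz":0,"hand":-1},{"dx":0,"dy":0,"dz":-4,"rx":0,"ry":0,"rz":0,"hand":-1},{"dx":0,"dy":0,"dz":-6,"rx":0,"ry":0,"rz":0,"hand":-1},{"dx":0,"dy":0,"dz":-8,"rx":0,"ry":0,"rz":0,"hand":-1}]}}

```text
t: 5.73
ee_pos: [565.2, -3.0, 234.1]
eef_rot: [0.53, 0.848, -0.0, -0.0]
contact_force: [0.1, -0.2, -4.8]
finger_gap: 0.148
finger_force: 30.0
```

The canister is held at 30 N on a 4.8 N load. Carrying it to the mat at about (473, 397).

{"api": "step_arm", "payload": {"motion": [{"dx":1.5,"dy":0.3,"dz":0,"rx":0,"ry":0,"rz":0,"hand":-1},{"dx":4,"dy":1,"dz":0,"rx":0,"ry":0,"rz":0,"hand":-1},{"dx":7,"dy":1.6,"dz":0,"rx":0,"ry":0,"rz":0,"hand":-1},{"dx":10,"dy":2.3,"dz":0,"rx":0,"ry":0,"rz":0,"hand":-1},{"dx":13,"dy":3,"dz":0,"rx":0,"ry":0,"rz":0,"hand":-1},{"dx":16,"dy":3.7,"dz":0,"rx":0,"ry":0,"rz":0,"hand":-1},{"dx":19,"dy":4.4,"dz":0,"rx":0,"ry":0,"rz":0,"hand":-1},{"dx":22,"dy":5,"dz":0,"rx":0,"ry":0,"rz":0,"hand":-1}]}}

```text
t: 6.4
ee_pos: [513.5, 218.0, 233.6]
eef_rot: [0.53, 0.848, 0.0, 0.0]
contact_force: [-0.0, -0.5, -3.8]
finger_gap: 0.149
finger_force: 30.0
```

{"api": "step_arm", "payload": {"motion": [{"dx":3,"dy":0.8,"dz":0,"rx":0,"ry":0,"rz":0,"hand":-1},{"dx":6,"dy":1.5,"dz":0,"rx":0,"ry":0,"rz":0,"hand":-1},{"dx":9,"dy":2.2,"dz":0,"rx":0,"ry":0,"rz":0,"hand":-1},{"dx":12,"dy":3,"dz":0,"rx":0,"ry":0,"rz":0,"hand":-1},{"dx":15,"dy":3.6,"dz":0,"rx":0,"ry":0,"rz":0,"hand":-1},{"dx":17,"dy":4.2,"dz":0,"rx":0,"ry":0,"rz":0,"hand":-1},{"dx":18,"dy":4.3,"dz":0,"rx":0,"ry":0,"rz":0,"hand":-1},{"dx":18,"dy":4.3,"dz":0,"rx":0,"ry":0,"rz":0,"hand":-1}]}}

```text
t: 7.07
ee_pos: [473.0, 398.8, 233.0]
eef_rot: [0.529, 0.849, 0.0, -0.0]
contact_force: [1.2, -1.4, -4.1]
finger_gap: 0.152
finger_force: 30.0
```

Run:
```python
from h import *
np.set_printoptions(precision=1,suppress=True)
s=status.observe();print(s["ee_pos"],s["contact_force"],s["finger_gap"],s["finger_force"])
a,ia=shot("scene","s5");b,ib=shot("side","d5")
f=lambda im,x,y:cv2.resize(im[y:y+150,x:x+200],None,fx=2,fy=2,interpolation=cv2.INTER_CUBIC)
cv2.imwrite("pics/crop5.png",np.hstack([f(ia,340,190),f(ib,150,60)]))
```

```text
[473.  398.8 233. ] [ 1.2 -1.4 -4.1] 0.15223888631333005 29.998572170734406
```

View pics/crop5.png

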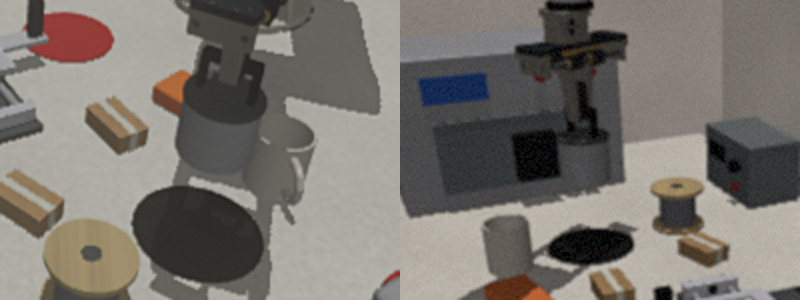

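The canister hangs upright over the black mat. Lowering it and releasing.

{"api": "step_arm", "payload": {"motion": [{"dx":0,"dy":0,"dz":3,"rx":0,"ry":0,"rz":0,"hand":-1},{"dx":0,"dy":0,"dz":6,"rx":0,"ry":0,"rz":0,"hand":-1},{"dx":0,"dy":0,"dz":9,"rx":0,"ry":0,"rz":0,"hand":-1},{"dx":0,"dy":0,"dz":11,"rx":0,"ry":0,"rz":0,"hand":-1},{"dx":0,"dy":0,"dz":12,"rx":0,"ry":0,"rz":0,"hand":-1},{"dx":0,"dy":0,"dz":12.4,"rx":0,"ry":0,"rz":0,"hand":-1},{"dx":0,"dy":0,"dz":12.6,"rx":0,"ry":0,"rz":0,"hand":-1},{"dx":0,"dy":0,"dz":12.6,"rx":0,"ry":0,"rz":0,"hand":-1}]}}

```text
t: 7.83
ee_pos: [474.6, 397.2, 107.6]
eef_rot: [0.53, 0.848, 0.001, 0.0]
contact_force: [-1.1, 0.3, -4.0]
finger_gap: 0.145
finger_force: 30.0
```

{"api": "step_arm", "payload": {"motion": [{"dx":0,"dy":0,"dz":0,"rx":0,"ry":0,"rz":0,"hand":1},{"dx":0,"dy":0,"dz":0,"rx":0,"ry":0,"rz":0,"hand":1},{"dx":0,"dy":0,"dz":0,"rx":0,"ry":0,"rz":0,"hand":1},{"dx":0,"dy":0,"dz":0,"rx":0,"ry":0,"rz":0,"hand":1},{"dx":0,"dy":0,"dz":0,"rx":0,"ry":0,"rz":0,"hand":1},{"dx":0,"dy":0,"dz":0,"rx":0,"ry":0,"rz":0,"hand":1},{"dx":0,"dy":0,"dz":0,"rx":0,"ry":0,"rz":0,"hand":1},{"dx":0,"dy":0,"dz":0,"rx":0,"ry":0,"rz":0,"hand":1}]}}

```text
t: 8.5
ee_pos: [473.7, 397.3, 106.6]
eef_rot: [0.53, 0.848, 0.0, 0.0]
contact_force: [-0.4, -0.2, 1.0]
finger_gap: 0.703
finger_force: 0.0
```

{"api": "step_arm", "payload": {"motion": [{"dx":0,"dy":0,"dz":-3,"rx":0,"ry":0,"rz":0,"hand":1},{"dx":0,"dy":0,"dz":-7,"rx":0,"ry":0,"rz":0,"hand":1},{"dx":0,"dy":0,"dz":-11,"rx":0,"ry":0,"rz":0,"hand":1},{"dx":0,"dy":0,"dz":-15,"rx":0,"ry":0,"rz":0,"hand":1},{"dx":-4,"dy":-1,"dz":-19,"rx":0,"ry":0,"rz":0,"hand":1},{"dx":-8,"dy":-2,"dz":-19,"rx":0,"ry":0,"rz":0,"hand":1},{"dx":-12,"dy":-3,"dz":-19,"rx":0,"ry":0,"rz":0,"hand":1},{"dx":-16,"dy":-4,"dz":-19,"rx":0,"ry":0,"rz":0,"hand":1}]}}

```text
t: 9.17
ee_pos: [506.1, 245.6, 297.9]
eef_rot: [0.529, 0.848, 0.001, 0.001]
contact_force: [1.0, -0.4, -0.9]
finger_gap: 1.003
finger_force: 0.0
```

Run:
```python
from h import *
s=status.observe();print(s["ee_pos"],s["eef_rot"],s["finger_gap"])
a,ia=shot("scene","s6");w,iw=shot("wrist","w6")
cv2.imwrite("pics/v6.png",np.vstack([ia[180:350,250:570],iw[:300,:][:, :320],])) if 0 else None
o=np.vstack([cv2.resize(ia[180:350,240:560],(640,340)),iw[:250]]);cv2.imwrite("pics/v6.png",o)
```

```text
[506.06117937 245.57482966 297.88888092] [5.29374023e-01 8.48387685e-01 9.98829334e-04 6.94439861e-04] 1.003438141806362
```

View pics/v6.png

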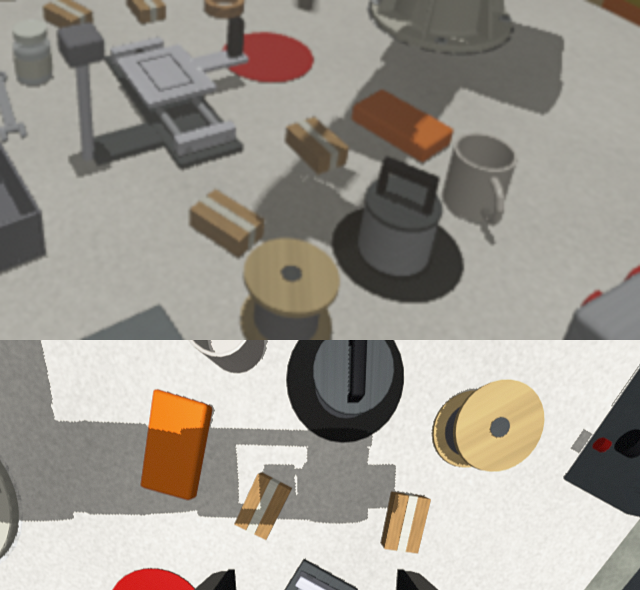

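The canister stands on the black mat, at (355,380) in the combined picture. The platform outline is now visible, and the carriage is close to the -y end. I'll hover over the platform to measure it.

{"api": "step_arm", "payload": {"motion": [{"dx":-3.4,"dy":-1.2,"dz":0,"rx":0,"ry":0,"rz":4,"hand":1},{"dx":-7,"dy":-2.5,"dz":0,"rx":0,"ry":0,"rz":8,"hand":1},{"dx":-11,"dy":-3.8,"dz":0,"rx":0,"ry":0,"rz":13,"hand":1},{"dx":-15,"dy":-5.2,"dz":0,"rx":0,"ry":0,"rz":18,"hand":1},{"dx":-19,"dy":-6.6,"dz":0,"rx":0,"ry":0,"rz":22,"hand":1},{"dx":-23,"dy":-8,"dz":0,"rx":0,"ry":0,"rz":26,"hand":1},{"dx":-27,"dy":-9.5,"dz":0,"rx":0,"ry":0,"rz":26,"hand":1},{"dx":-27,"dy":-9.5,"dz":0,"rx":0,"ry":0,"rz":26,"hand":1}]}}

```text
t: 9.93
ee_pos: [539.0, -42.8, 296.4]
eef_rot: [0.708, 0.706, -0.001, 0.001]
contact_force: [-0.6, 0.4, 0.2]
finger_gap: 1.002
finger_force: 0.0
```

Run:
```python
from h import *
s=status.observe();print(s["ee_pos"],s["eef_rot"])
w,iw=shot("wrist","w7"); cv2.imwrite("pics/v7.png",cv2.resize(iw[0:300,120:520],None,fx=2,fy=2))
```

```text
[539.04563414 -42.84064771 296.42046723] [ 7.08403510e-01  7.05806809e-01 -6.66544923e-04  8.77690511e-04]
```

View pics/v7.png

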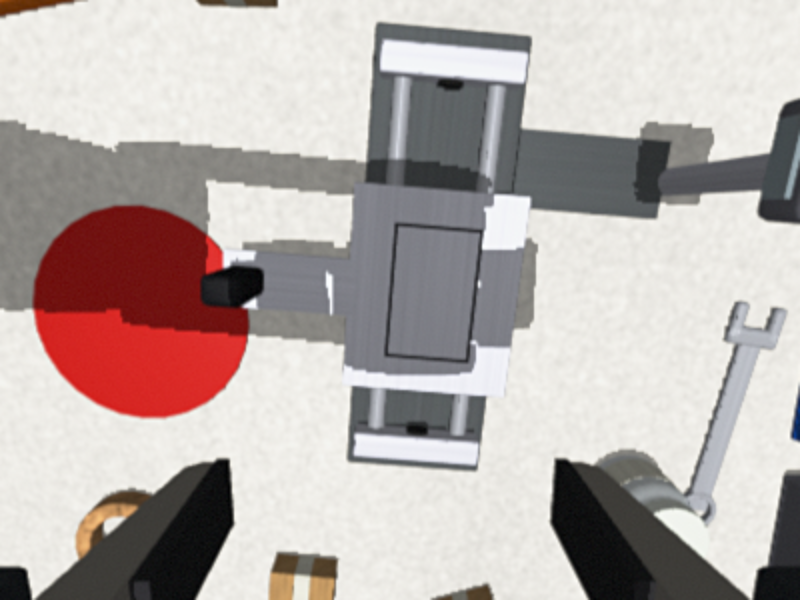

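The outline's corners are at about (318,111), (360,115), (354,180) and (313,177) in full-picture pixels.

Run:
```python
from h import *
np.set_printoptions(precision=1,suppress=True)
c,_=load("w7"); f=lambda L:np.array(L)/2+[120,0]
o=plane(c,f([(396,223),(481,230),(468,361),(386,355)]),50);p=plane(c,f([(358,183),(530,197),(506,396),(345,383)]),50)
b=plane(c,f([(377,24),(531,37),(476,468),(349,462)]),0)
ang=lambda q:[np.degrees(np.arctan2(*(u[:2][::-1]))) for u in(q[0]-q[3],q[1]-q[2],q[1]-q[0],q[2]-q[3])]
for n,q in(("out",o),("plat",p),("base",b)):print(n,q.mean(0),ang(q),np.linalg.norm(q[0]-q[3]),np.linalg.norm(q[1]-q[0]))
print("base at z20",plane(c,f([(377,24),(531,37),(476,468),(349,462)]),15).mean(0))
print("grip", plane(c,f([(203,285),(222,306),(263,286),(257,266)]),115))
a,ia=load("s6")
for cc in cartons(load("w6")[1],300):
    q=plane(load("w6")[0],cc[:,0,:]+0.,15)[:,:2].astype(np.float32);print("carton?",cv2.minAreaRect(q))
# stop tunnel: scan of slide: gap front
```

```text
out [564.7 -17.9  50. ] [np.float64(85.3525891849991), np.float64(86.05871332785928), np.float64(-4.829271722397604), np.float64(-4.561098881747399)] 84.84286591907099 53.62062778036621
plat [565.9 -17.9  50. ] [np.float64(84.99694908137656), np.float64(85.90043283635104), np.float64(-4.708417274229597), np.float64(-5.068274450392039)] 128.08690226900518 106.88496217159293
base [566.8  -5.2   0. ] [np.float64(85.27648918484908), np.float64(85.00931067659057), np.float64(-4.587949787496977), np.float64(-3.188732871819435)] 305.63709348234636 100.63636413208881
base at z20 [565.9  -4.   15. ]
grip [[435.8  -4.3 115. ]
 [445.2 -15.7 115. ]
 [468.3  -5.  115. ]
 [465.7   5.7 115. ]]
carton? ((926.7979736328125, -14.351104736328125), (621.5203247070312, 35.79665756225586), 25.847211837768555)
carton? ((467.3428955078125, -243.3826446533203), (51.12457275390625, 49.85796356201172), 88.03802490234375)
carton? ((938.658935546875, 123.22859954833984), (54.05335235595703, 140.4031219482422), 44.76096725463867)
carton? ((328.35089111328125, -172.39080810546875), (54.917510986328125, 139.4330596923828), 7.940495491027832)
carton? ((635.2442626953125, 266.4078369140625), (57.857425689697266, 84.56198120117188), 17.792591094970703)
carton? ((439.8496398925781, 199.14987182617188), (85.73236846923828, 50.6381721496582), 88.27008819580078)
carton? ((668.6409912109375, 429.1882629394531), (146.45590209960938, 113.5447006225586), 25.871257781982422)
```

Measured: platform at (565.3, -17.9), slide axis at 85.2°, carriage q about 0.057, grip about (446, -8). Rotating to the grip.

{"api": "step_arm", "payload": {"motion": [{"dx":0.5,"dy":-1.3,"dz":1,"rx":0,"ry":0,"rz":-7,"hand":0},{"dx":1,"dy":-3,"dz":3,"rx":0,"ry":0,"rz":-14,"hand":0},{"dx":2,"dy":-5,"dz":5,"rx":0,"ry":0,"rz":-21,"hand":0},{"dx":3,"dy":-7,"dz":7,"rx":0,"ry":0,"rz":-28,"hand":0},{"dx":3.5,"dy":-9.3,"dz":10,"rx":0,"ry":0,"rz":-35,"hand":0},{"dx":3.5,"dy":-9.3,"dz":12,"rx":0,"ry":0,"rz":-42,"hand":0},{"dx":3.5,"dy":-9.3,"dz":12.6,"rx":0,"ry":0,"rz":-49,"hand":0},{"dx":3.5,"dy":-9.3,"dz":12.6,"rx":0,"ry":0,"rz":-55,"hand":0}]}}

```text
t: 10.65
ee_pos: [443.8, -1.0, 168.6]
eef_rot: [0.297, 0.955, -0.0, -0.002]
contact_force: [0.5, 0.8, 1.4]
finger_gap: 0.497
finger_force: 0.0
```

{"api": "step_arm", "payload": {"motion": [{"dx":0,"dy":0,"dz":0,"rx":0,"ry":0,"rz":-7,"hand":0},{"dx":0,"dy":0,"dz":0,"rx":0,"ry":0,"rz":-14,"hand":0},{"dx":0,"dy":0,"dz":0,"rx":0,"ry":0,"rz":-21,"hand":0},{"dx":0,"dy":0,"dz":0,"rx":0,"ry":0,"rz":-28,"hand":0},{"dx":0,"dy":0,"dz":0,"rx":0,"ry":0,"rz":-30.4,"hand":0},{"dx":0,"dy":0,"dz":0,"rx":0,"ry":0,"rz":-30.4,"hand":0},{"dx":0,"dy":0,"dz":0,"rx":0,"ry":0,"rz":-30.4,"hand":0},{"dx":0,"dy":0,"dz":0,"rx":0,"ry":0,"rz":-30.4,"hand":0}]}}

```text
t: 11.32
ee_pos: [445.6, -1.9, 170.5]
eef_rot: [0.041, 0.999, 0.0, -0.0]
contact_force: [0.5, 0.6, -0.7]
finger_gap: 0.5
finger_force: 0.0
```

```bash
cat >> h.py <<'E'
def axes(s=None):
    s=s or status.observe(); M=R.from_quat(s["eef_rot"]).as_matrix(); return s["ee_pos"],M
def togo(target,yaw=None):
    """cm along tool axes to a world TCP target; yaw = world angle (deg) wanted for the tool's y line"""
    p,M=axes(); d=M.T@(np.array(target)-p)/10; cur=np.degrees(np.arctan2(M[1,1],M[0,1]))
    out="pos %s yaw %.1f -> d %s"%(np.round(p,1),cur,np.round(d,2))
    if yaw is not None: out+=" rz %.1f or other way %.1f"%(-((yaw-cur+90)%180-90),-((yaw-cur+90)%180-90)-180)
    print(out,"J6 %.2f"%status.observe()["joint_positions"][5])
E
python3 - <<'E'
from h import *
togo((445.7,-7.9,73),85.2)
E
```

```text
pos [445.6  -1.9 170.5] yaw 85.3 -> d [-0.05 -0.6   9.75] rz 0.1 or other way -179.9 J6 -1.50
```

{"api": "step_arm", "payload": {"motion": [{"dx":0,"dy":-0.6,"dz":0,"rx":0,"ry":0,"rz":0,"hand":0},{"dx":0,"dy":-0.6,"dz":3,"rx":0,"ry":0,"rz":0,"hand":0},{"dx":0,"dy":-0.6,"dz":6,"rx":0,"ry":0,"rz":0,"hand":0},{"dx":0,"dy":-0.6,"dz":9,"rx":0,"ry":0,"rz":0,"hand":0},{"dx":0,"dy":-0.6,"dz":9.7,"rx":0,"ry":0,"rz":0,"hand":-0.2},{"dx":0,"dy":-0.6,"dz":9.7,"rx":0,"ry":0,"rz":0,"hand":-1},{"dx":0,"dy":-0.6,"dz":9.7,"rx":0,"ry":0,"rz":0,"hand":-1},{"dx":0,"dy":-0.6,"dz":9.7,"rx":0,"ry":0,"rz":0,"hand":-1}]}}

```text
t: 11.98
ee_pos: [446.3, -8.8, 74.8]
eef_rot: [0.04, 0.999, 0.0, 0.001]
contact_force: [0.5, 0.1, 0.5]
finger_gap: 0.235
finger_force: 0.0
```

{"api": "step_arm", "payload": {"motion": [{"dx":0,"dy":0,"dz":0,"rx":0,"ry":0,"rz":0,"hand":-1},{"dx":0,"dy":0,"dz":0,"rx":0,"ry":0,"rz":0,"hand":-1},{"dx":0,"dy":0,"dz":0,"rx":0,"ry":0,"rz":0,"hand":-1},{"dx":0,"dy":0,"dz":0,"rx":0,"ry":0,"rz":0,"hand":-1},{"dx":0,"dy":-1,"dz":0,"rx":0,"ry":0,"rz":0,"hand":-1},{"dx":0,"dy":-2.5,"dz":0,"rx":0,"ry":0,"rz":0,"hand":-1},{"dx":0,"dy":-4,"dz":0,"rx":0,"ry":0,"rz":0,"hand":-1},{"dx":0,"dy":-5,"dz":0,"rx":0,"ry":0,"rz":0,"hand":-1}]}}

```text
t: 12.65
ee_pos: [442.1, -59.1, 74.9]
eef_rot: [0.04, 0.999, 0.0, 0.001]
contact_force: [-1.4, 4.2, 9.1]
finger_gap: 0.191
finger_force: 30.0
```

{"api": "step_arm", "payload": {"motion": [{"dx":0,"dy":0,"dz":0,"rx":0,"ry":0,"rz":0,"hand":-1},{"dx":0,"dy":-0.2,"dz":0,"rx":0,"ry":0,"rz":0,"hand":-1},{"dx":0,"dy":-0.4,"dz":0,"rx":0,"ry":0,"rz":0,"hand":-1},{"dx":0,"dy":-0.5,"dz":0,"rx":0,"ry":0,"rz":0,"hand":-1},{"dx":0,"dy":-0.5,"dz":0,"rx":0,"ry":0,"rz":0,"hand":-1},{"dx":0,"dy":-0.5,"dz":0,"rx":0,"ry":0,"rz":0,"hand":-1},{"dx":0,"dy":-0.5,"dz":0,"rx":0,"ry":0,"rz":0,"hand":-1},{"dx":0,"dy":-0.5,"dz":0,"rx":0,"ry":0,"rz":0,"hand":-1}]}}

```text
t: 13.32
ee_pos: [441.7, -63.7, 74.8]
eef_rot: [0.04, 0.999, -0.0, 0.001]
contact_force: [-0.5, -0.0, 4.7]
finger_gap: 0.202
finger_force: 3.0
```

{"api": "step_arm", "payload": {"motion": [{"dx":0,"dy":-0.2,"dz":0,"rx":0,"ry":0,"rz":0,"hand":-1},{"dx":0,"dy":-0.3,"dz":0,"rx":0,"ry":0,"rz":0,"hand":-1},{"dx":0,"dy":-0.4,"dz":0,"rx":0,"ry":0,"rz":0,"hand":-1},{"dx":0,"dy":-0.4,"dz":0,"rx":0,"ry":0,"rz":0,"hand":-1},{"dx":0,"dy":-0.4,"dz":0,"rx":0,"ry":0,"rz":0,"hand":-1},{"dx":0,"dy":-0.4,"dz":0,"rx":0,"ry":0,"rz":0,"hand":-1},{"dx":0,"dy":-0.4,"dz":0,"rx":0,"ry":0,"rz":0,"hand":-1},{"dx":0,"dy":-0.4,"dz":0,"rx":0,"ry":0,"rz":0,"hand":-1}]}}

```text
t: 13.98
ee_pos: [441.6, -64.0, 74.6]
eef_rot: [0.041, 0.999, 0.003, 0.001]
contact_force: [2.6, 30.3, 6.8]
finger_gap: 0.197
finger_force: 30.0
```

At the stop (30 N reaction). I'll relax, release and rise.

{"api": "step_arm", "payload": {"motion": [{"dx":0,"dy":0.3,"dz":0,"rx":0,"ry":0,"rz":0,"hand":-1},{"dx":0,"dy":0.3,"dz":0,"rx":0,"ry":0,"rz":0,"hand":0},{"dx":0,"dy":0.3,"dz":0,"rx":0,"ry":0,"rz":0,"hand":0},{"dx":0,"dy":0.3,"dz":0,"rx":0,"ry":0,"rz":0,"hand":0},{"dx":0,"dy":0.3,"dz":0,"rx":0,"ry":0,"rz":0,"hand":0},{"dx":0,"dy":0.3,"dz":-3,"rx":0,"ry":0,"rz":0,"hand":1},{"dx":0,"dy":0.3,"dz":-6,"rx":0,"ry":0,"rz":0,"hand":1},{"dx":0,"dy":0.3,"dz":-9,"rx":0,"ry":0,"rz":0,"hand":1}]}}

```text
t: 14.65
ee_pos: [439.9, -64.7, 164.2]
eef_rot: [0.04, 0.999, 0.0, -0.001]
contact_force: [0.9, -0.0, 0.4]
finger_gap: 0.682
finger_force: 0.0
```

Run:
```python
from h import *
togo((505,195,300),-4.8)
c,im=shot("scene","s8")
cv2.imwrite("pics/v8.png",cv2.resize(im[160:340,220:520],(800,480)))
```

```text
pos [439.9 -64.7 164.2] yaw 85.4 -> d [ -4.37  26.41 -13.59] rz -89.8 or other way -269.8 J6 -1.64
```

View pics/v8.png

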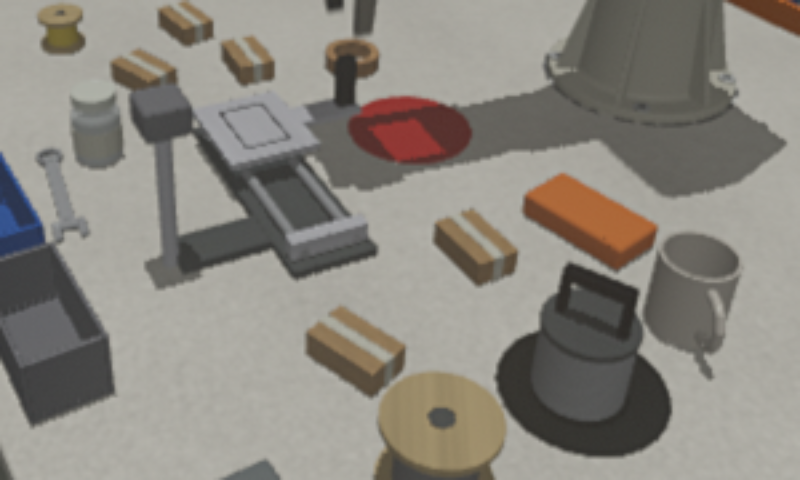

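The carriage is at its far stop and the canister is on the mat. Next I'll hover over the three right-hand cartons.

{"api": "step_arm", "payload": {"motion": [{"dx":-1,"dy":-3,"dz":-3,"rx":0,"ry":0,"rz":7,"hand":1},{"dx":-3,"dy":-6,"dz":-5,"rx":0,"ry":0,"rz":14,"hand":1},{"dx":-5,"dy":-9,"dz":-7,"rx":0,"ry":0,"rz":21,"hand":1},{"dx":-7,"dy":-12,"dz":-9,"rx":0,"ry":0,"rz":28,"hand":1},{"dx":-9,"dy":-15,"dz":-11,"rx":0,"ry":0,"rz":35,"hand":1},{"dx":-11,"dy":-18.5,"dz":-13,"rx":0,"ry":0,"rz":42,"hand":1},{"dx":-12.1,"dy":-22,"dz":-13.6,"rx":0,"ry":0,"rz":49,"hand":1},{"dx":-12.1,"dy":-25.6,"dz":-13.6,"rx":0,"ry":0,"rz":55,"hand":1}]}}

```text
t: 15.37
ee_pos: [543.2, -332.2, 301.5]
eef_rot: [0.5, 0.866, 0.0, 0.002]
contact_force: [1.1, 0.8, -0.0]
finger_gap: 0.998
finger_force: 0.0
```

{"api": "step_arm", "payload": {"motion": [{"dx":0,"dy":0,"dz":0,"rx":0,"ry":0,"rz":7,"hand":1},{"dx":0,"dy":0,"dz":0,"rx":0,"ry":0,"rz":14,"hand":1},{"dx":0,"dy":0,"dz":0,"rx":0,"ry":0,"rz":21,"hand":1},{"dx":0,"dy":0,"dz":0,"rx":0,"ry":0,"rz":28,"hand":1},{"dx":0,"dy":0,"dz":0,"rx":0,"ry":0,"rz":35,"hand":1},{"dx":0,"dy":0,"dz":0,"rx":0,"ry":0,"rz":35,"hand":1},{"dx":0,"dy":0,"dz":0,"rx":0,"ry":0,"rz":35,"hand":1},{"dx":0,"dy":0,"dz":0,"rx":0,"ry":0,"rz":35,"hand":1}]}}

```text
t: 16.03
ee_pos: [540.6, -329.5, 299.2]
eef_rot: [0.734, 0.68, -0.0, -0.0]
contact_force: [-0.2, -0.4, -0.3]
finger_gap: 0.998
finger_force: 0.0
```

Run:
```python
from h import *
togo((560.7,-73.1,200),-4.8)
c,im=shot("wrist","w9")
for cc in cartons(im,300):
    if cv2.boundingRect(cc)[1]>285: continue
    q=plane(c,cc[:,0,:]+0.,15)[:,:2].astype(np.float32);print(cv2.boundingRect(cc),np.round(np.r_[cv2.minAreaRect(q)[0],cv2.minAreaRect(q)[1],cv2.minAreaRect(q)[2]],1))
```

```text
pos [ 540.6 -329.5  299.2] yaw -4.4 -> d [25.71  0.05  9.92] rz 0.4 or other way -179.6 J6 -0.47
(381, 223, 39, 51) [ 651.6 -469.8   81.1   50.9   67.2]
(267, 193, 43, 60) [ 490.8 -419.8   53.1   89.     5.2]
(335, 109, 54, 68) [ 606.  -308.4   51.9   83.2   17.8]
(237, 96, 41, 62) [ 462.6 -275.2   82.3   54.    83.8]
(123, 58, 64, 60) [ 331.2 -213.4   75.1   84.3   85.6]
```

All five cartons are located: C (606,-308), D (463,-275), E (491,-420), A (635,266), B (440,199). The z=15 mid-height projection agrees with the two-view heights. Going for C.

{"api": "step_arm", "payload": {"motion": [{"dx":1,"dy":2,"dz":3,"rx":0,"ry":0,"rz":-6,"hand":1},{"dx":2,"dy":4,"dz":6,"rx":0,"ry":0,"rz":-12,"hand":1},{"dx":2.6,"dy":6.4,"dz":9,"rx":0,"ry":0,"rz":-18,"hand":1},{"dx":2.6,"dy":6.4,"dz":13,"rx":0,"ry":0,"rz":-22.2,"hand":1},{"dx":2.6,"dy":6.4,"dz":17,"rx":0,"ry":0,"rz":-22.2,"hand":1},{"dx":2.6,"dy":6.4,"dz":21,"rx":0,"ry":0,"rz":-22.2,"hand":1},{"dx":2.6,"dy":6.4,"dz":24,"rx":0,"ry":0,"rz":-22.2,"hand":1},{"dx":2.6,"dy":6.4,"dz":24,"rx":0,"ry":0,"rz":-22.2,"hand":1}]}}

```text
t: 16.75
ee_pos: [602.5, -306.3, 52.6]
eef_rot: [0.59, 0.808, -0.001, -0.005]
contact_force: [-0.3, 0.5, -1.4]
finger_gap: 1.001
finger_force: 0.0
```

Run:
```python
from h import *
togo((606,-308.4,4),17.8)
```

```text
pos [ 602.5 -306.3   52.6] yaw 17.7 -> d [-0.34  0.31  4.86] rz -0.1 or other way -180.1 J6 -0.78
```

{"api": "step_arm", "payload": {"motion": [{"dx":0,"dy":0,"dz":1,"rx":0,"ry":0,"rz":0,"hand":1},{"dx":0,"dy":0,"dz":3,"rx":0,"ry":0,"rz":0,"hand":1},{"dx":0,"dy":0,"dz":4.5,"rx":0,"ry":0,"rz":0,"hand":1},{"dx":0,"dy":0,"dz":5.2,"rx":0,"ry":0,"rz":0,"hand":1},{"dx":0,"dy":0,"dz":5.5,"rx":0,"ry":0,"rz":0,"hand":1},{"dx":0,"dy":0,"dz":5.5,"rx":0,"ry":0,"rz":0,"hand":-1},{"dx":0,"dy":0,"dz":5.5,"rx":0,"ry":0,"rz":0,"hand":-1},{"dx":0,"dy":0,"dz":5.5,"rx":0,"ry":0,"rz":0,"hand":-1}]}}

```text
t: 17.42
ee_pos: [607.3, -308.9, 5.6]
eef_rot: [0.591, 0.807, 0.0, 0.001]
contact_force: [-0.0, -0.5, -0.2]
finger_gap: 0.802
finger_force: 0.0
```

{"api": "step_arm", "payload": {"motion": [{"dx":0,"dy":0,"dz":0,"rx":0,"ry":0,"rz":0,"hand":-1},{"dx":0,"dy":0,"dz":0,"rx":0,"ry":0,"rz":0,"hand":-1},{"dx":0,"dy":0,"dz":0,"rx":0,"ry":0,"rz":0,"hand":-1},{"dx":0,"dy":0,"dz":0,"rx":0,"ry":0,"rz":0,"hand":-1},{"dx":0,"dy":0,"dz":0,"rx":0,"ry":0,"rz":0,"hand":-1},{"dx":0,"dy":0,"dz":0,"rx":0,"ry":0,"rz":0,"hand":-1},{"dx":0,"dy":0,"dz":0,"rx":0,"ry":0,"rz":0,"hand":-1},{"dx":0,"dy":0,"dz":0,"rx":0,"ry":0,"rz":0,"hand":-1}]}}

```text
t: 18.08
ee_pos: [606.7, -308.7, 4.8]
eef_rot: [0.591, 0.807, -0.0, 0.0]
contact_force: [-1.6, -0.0, 5.8]
finger_gap: 0.541
finger_force: 30.0
```

Run:
```python
from h import *
togo((560.7,-73.1,54.6),-4.8)
```

```text
pos [ 606.7 -308.7    4.8] yaw 17.6 -> d [23.84  2.73 -4.99] rz 22.4 or other way -157.6 J6 -0.78
```

{"api": "step_arm", "payload": {"motion": [{"dx":0,"dy":0,"dz":-2,"rx":0,"ry":0,"rz":0,"hand":-1},{"dx":0,"dy":0,"dz":-5,"rx":0,"ry":0,"rz":0,"hand":-1},{"dx":0,"dy":0,"dz":-8,"rx":0,"ry":0,"rz":0,"hand":-1},{"dx":3,"dy":0.3,"dz":-11,"rx":0,"ry":0,"rz":6,"hand":-1},{"dx":6,"dy":0.7,"dz":-12,"rx":0,"ry":0,"rz":12,"hand":-1},{"dx":10,"dy":1.1,"dz":-12,"rx":0,"ry":0,"rz":18,"hand":-1},{"dx":13,"dy":1.6,"dz":-12,"rx":0,"ry":0,"rz":22.4,"hand":-1},{"dx":16,"dy":1.9,"dz":-12,"rx":0,"ry":0,"rz":22.4,"hand":-1}]}}

```text
t: 18.75
ee_pos: [575.8, -148.7, 124.5]
eef_rot: [0.738, 0.675, 0.0, -0.0]
contact_force: [0.2, -0.6, -1.4]
finger_gap: 0.546
finger_force: 30.0
```

{"api": "step_arm", "payload": {"motion": [{"dx":2,"dy":-0.3,"dz":0,"rx":0,"ry":0,"rz":0,"hand":-1},{"dx":4,"dy":-0.8,"dz":0,"rx":0,"ry":0,"rz":0,"hand":-1},{"dx":6,"dy":-1.5,"dz":0,"rx":0,"ry":0,"rz":0,"hand":-1},{"dx":7,"dy":-2.2,"dz":0,"rx":0,"ry":0,"rz":0,"hand":-1},{"dx":7,"dy":-2.2,"dz":0,"rx":0,"ry":0,"rz":0,"hand":-1},{"dx":7,"dy":-2.2,"dz":0,"rx":0,"ry":0,"rz":0,"hand":-1},{"dx":7,"dy":-2.2,"dz":0,"rx":0,"ry":0,"rz":0,"hand":-1},{"dx":7,"dy":-2.2,"dz":0,"rx":0,"ry":0,"rz":0,"hand":-1}]}}

```text
t: 19.42
ee_pos: [560.6, -79.7, 124.5]
eef_rot: [0.736, 0.677, 0.0, 0.0]
contact_force: [-0.3, 0.1, -0.7]
finger_gap: 0.542
finger_force: 30.0
```

Run:
```python
from h import *
togo((560.7,-73.1,54.6),-4.8)
```

```text
pos [560.6 -79.7 124.5] yaw -4.8 -> d [ 0.66 -0.05  6.99] rz -0.0 or other way -180.0 J6 -0.06
```

{"api": "step_arm", "payload": {"motion": [{"dx":0.66,"dy":0,"dz":1,"rx":0,"ry":0,"rz":0,"hand":-1},{"dx":0.66,"dy":0,"dz":3,"rx":0,"ry":0,"rz":0,"hand":-1},{"dx":0.66,"dy":0,"dz":5,"rx":0,"ry":0,"rz":0,"hand":-1},{"dx":0.66,"dy":0,"dz":6.2,"rx":0,"ry":0,"rz":0,"hand":-1},{"dx":0.66,"dy":0,"dz":6.8,"rx":0,"ry":0,"rz":0,"hand":-1},{"dx":0.66,"dy":0,"dz":7,"rx":0,"ry":0,"rz":0,"hand":-1},{"dx":0.66,"dy":0,"dz":7,"rx":0,"ry":0,"rz":0,"hand":-1},{"dx":0.66,"dy":0,"dz":7,"rx":0,"ry":0,"rz":0,"hand":-1}]}}

```text
t: 20.08
ee_pos: [561.2, -72.3, 54.6]
eef_rot: [0.736, 0.677, 0.0, 0.0]
contact_force: [-0.2, 0.0, -1.3]
finger_gap: 0.543
finger_force: 30.0
```

{"api": "step_arm", "payload": {"motion": [{"dx":0,"dy":0,"dz":0,"rx":0,"ry":0,"rz":0,"hand":1},{"dx":0,"dy":0,"dz":0,"rx":0,"ry":0,"rz":0,"hand":1},{"dx":0,"dy":0,"dz":0,"rx":0,"ry":0,"rz":0,"hand":1},{"dx":0,"dy":0,"dz":0,"rx":0,"ry":0,"rz":0,"hand":1},{"dx":0,"dy":0,"dz":-2,"rx":0,"ry":0,"rz":0,"hand":1},{"dx":0,"dy":0,"dz":-6,"rx":0,"ry":0,"rz":0,"hand":1},{"dx":0,"dy":0,"dz":-10,"rx":0,"ry":0,"rz":0,"hand":1},{"dx":0,"dy":0,"dz":-14,"rx":0,"ry":0,"rz":0,"hand":1}]}}

```text
t: 20.75
ee_pos: [560.3, -72.1, 195.9]
eef_rot: [0.736, 0.677, -0.0, -0.0]
contact_force: [1.3, 0.3, -0.1]
finger_gap: 0.997
finger_force: 0.0
```

{"api": "step_arm", "payload": {"motion": [{"dx":-3,"dy":0,"dz":-3,"rx":0,"ry":0,"rz":0,"hand":1},{"dx":-6,"dy":0,"dz":-6,"rx":0,"ry":0,"rz":0,"hand":1},{"dx":-8,"dy":0,"dz":-8,"rx":0,"ry":0,"rz":0,"hand":1},{"dx":-8,"dy":0,"dz":-8,"rx":0,"ry":0,"rz":0,"hand":1},{"dx":-8,"dy":0,"dz":-8,"rx":0,"ry":0,"rz":0,"hand":1},{"dx":-8,"dy":0,"dz":-8,"rx":0,"ry":0,"rz":0,"hand":1},{"dx":-8,"dy":0,"dz":-8,"rx":0,"ry":0,"rz":0,"hand":1},{"dx":-8,"dy":0,"dz":-8,"rx":0,"ry":0,"rz":0,"hand":1}]}}

```text
t: 21.42
ee_pos: [553.5, -150.7, 272.9]
eef_rot: [0.736, 0.677, -0.001, -0.001]
contact_force: [-0.0, 0.7, -0.7]
finger_gap: 1.002
finger_force: 0.0
```

Run:
```python
from h import *
togo((462.6,-275.2,60),-6.2)
c,im=shot("wrist","w10"); cv2.imwrite("pics/v10.png",cv2.resize(im[60:260,220:480],None,fx=3,fy=3,interpolation=cv2.INTER_CUBIC))
```

```text
pos [ 553.5 -150.7  272.9] yaw -4.7 -> d [-13.17  -7.98  21.3 ] rz 1.5 or other way -178.5 J6 -0.19
```

View pics/v10.png

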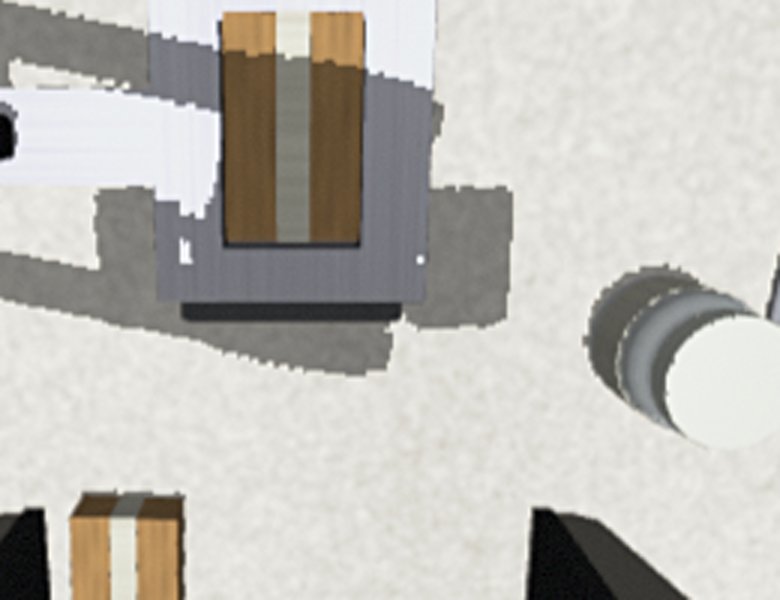

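The carton sits in the outline. I'll check numerically the platform's lower edge (157,301)-(424,301) against the carton's top face (223,12), (364,12), (358,242), (225,242).

Run:
```python
from h import *
np.set_printoptions(precision=1,suppress=True)
c,im=load("w10"); f=lambda L:np.array(L)/3.+[220,60]
t=plane(c,f([(223,12),(364,12),(358,242),(225,242)]),80); e=plane(c,f([(157,301),(424,301)]),50)
print(t,t.mean(0)); m=e.mean(0); u=np.array([-np.sin(np.radians(-4.8)),np.cos(np.radians(-4.8)),0]); print(e,"plat centre",m+65*u)
o=plane(c,f([(222,246),(360,246)]),50);print("outline bottom mid +43",o.mean(0)+43*u)
for z in(15,):
  for cc in cartons(im,300):
    r=cv2.boundingRect(cc)
    if r[1]<285: 
        q=plane(c,cc[:,0,:]+0.,z)[:,:2].astype(np.float32);k=cv2.minAreaRect(q);print(r,np.round(np.r_[k[0],k[1],k[2]],1))
```

```text
[[ 539.4  -29.9   80. ]
 [ 588.7  -34.1   80. ]
 [ 581.5 -113.7   80. ]
 [ 532.  -109.5   80. ]] [560.4 -71.8  80. ]
[[ 499.5 -134.    50. ]
 [ 608.9 -143.1   50. ]] plat centre [559.6 -73.8  50. ]
outline bottom mid +43 [559.8 -73.4  50. ]
(243, 225, 38, 59) [ 462.1 -276.4   93.1   53.2   83.5]
(135, 195, 60, 54) [ 330.9 -213.5   86.9   74.9   39.1]
(323, 64, 18, 76) [578.7 -71.8  92.1  21.9  85.5]
(294, 64, 18, 76) [541.7 -68.7  92.1  21.5  85. ]
```

The carton is within 2 mm of the platform centre (559.8, -73.5). Next is D.

{"api": "step_arm", "payload": {"motion": [{"dx":-3,"dy":-2,"dz":2,"rx":0,"ry":0,"rz":1.6,"hand":1},{"dx":-6,"dy":-4,"dz":4,"rx":0,"ry":0,"rz":1.6,"hand":1},{"dx":-9,"dy":-6,"dz":6,"rx":0,"ry":0,"rz":1.6,"hand":1},{"dx":-12,"dy":-7.5,"dz":8,"rx":0,"ry":0,"rz":1.6,"hand":1},{"dx":-13.2,"dy":-8,"dz":11.5,"rx":0,"ry":0,"rz":1.6,"hand":1},{"dx":-13.2,"dy":-8,"dz":15.5,"rx":0,"ry":0,"rz":1.6,"hand":1},{"dx":-13.2,"dy":-8,"dz":19,"rx":0,"ry":0,"rz":1.6,"hand":1},{"dx":-13.2,"dy":-8,"dz":19,"rx":0,"ry":0,"rz":1.6,"hand":1}]}}

```text
t: 22.13
ee_pos: [459.0, -274.1, 78.2]
eef_rot: [0.746, 0.666, -0.002, -0.005]
contact_force: [-0.7, 0.5, -0.3]
finger_gap: 1.001
finger_force: 0.0
```

{"api": "step_arm", "payload": {"motion": [{"dx":0,"dy":0,"dz":2,"rx":0,"ry":0,"rz":0,"hand":1},{"dx":0,"dy":0,"dz":4.5,"rx":0,"ry":0,"rz":0,"hand":1},{"dx":0,"dy":0,"dz":6.5,"rx":0,"ry":0,"rz":0,"hand":1},{"dx":0,"dy":0,"dz":7,"rx":0,"ry":0,"rz":0,"hand":1},{"dx":0,"dy":0,"dz":7,"rx":0,"ry":0,"rz":0,"hand":1},{"dx":0,"dy":0,"dz":7,"rx":0,"ry":0,"rz":0,"hand":1},{"dx":0,"dy":0,"dz":7,"rx":0,"ry":0,"rz":0,"hand":1},{"dx":0,"dy":0,"dz":7,"rx":0,"ry":0,"rz":0,"hand":1}]}}

```text
t: 22.8
ee_pos: [464.4, -277.2, 16.0]
eef_rot: [0.745, 0.667, 0.0, 0.001]
contact_force: [0.5, -0.2, -0.6]
finger_gap: 0.999
finger_force: 0.0
```

Run:
```python
from h import *
togo((462.3,-275.5,4.6),-6.3)
```

```text
pos [ 464.4 -277.2   16. ] yaw -6.4 -> d [ 0.14 -0.23  1.14] rz -0.1 or other way -180.1 J6 -0.43
```

{"api": "step_arm", "payload": {"motion": [{"dx":0.1,"dy":-0.2,"dz":1.1,"rx":0,"ry":0,"rz":0,"hand":1},{"dx":0.1,"dy":-0.2,"dz":1.1,"rx":0,"ry":0,"rz":0,"hand":-1},{"dx":0.1,"dy":-0.2,"dz":1.1,"rx":0,"ry":0,"rz":0,"hand":-1},{"dx":0.1,"dy":-0.2,"dz":1.1,"rx":0,"ry":0,"rz":0,"hand":-1},{"dx":0.1,"dy":-0.2,"dz":1.1,"rx":0,"ry":0,"rz":0,"hand":-1},{"dx":0.1,"dy":-0.2,"dz":1.1,"rx":0,"ry":0,"rz":0,"hand":-1},{"dx":0.1,"dy":-0.2,"dz":1.1,"rx":0,"ry":0,"rz":0,"hand":-1},{"dx":0.1,"dy":-0.2,"dz":1.1,"rx":0,"ry":0,"rz":0,"hand":-1}]}}

```text
t: 23.47
ee_pos: [461.9, -275.7, 3.6]
eef_rot: [0.745, 0.667, 0.0, 0.0]
contact_force: [1.1, -1.7, 0.4]
finger_gap: 0.541
finger_force: 30.0
```

{"api": "step_arm", "payload": {"motion": [{"dx":0,"dy":0,"dz":0,"rx":0,"ry":0,"rz":0,"hand":-1},{"dx":0,"dy":0,"dz":0,"rx":0,"ry":0,"rz":0,"hand":-1},{"dx":0,"dy":0,"dz":0,"rx":0,"ry":0,"rz":0,"hand":-1},{"dx":0,"dy":0,"dz":-2,"rx":0,"ry":0,"rz":0,"hand":-1},{"dx":0,"dy":0,"dz":-5,"rx":0,"ry":0,"rz":0,"hand":-1},{"dx":0,"dy":0,"dz":-9,"rx":0,"ry":0,"rz":-1.5,"hand":-1},{"dx":0,"dy":0,"dz":-13,"rx":0,"ry":0,"rz":-1.5,"hand":-1},{"dx":0,"dy":0,"dz":-15,"rx":0,"ry":0,"rz":-1.5,"hand":-1}]}}

```text
t: 24.13
ee_pos: [462.4, -276.1, 157.4]
eef_rot: [0.737, 0.676, 0.0, 0.002]
contact_force: [1.5, -1.0, -2.1]
finger_gap: 0.542
finger_force: 30.0
```

Run:
```python
from h import *
togo((560,-73.3,85),-4.8); s=status.observe(); print(s["finger_force"],s["finger_gap"])
```

```text
pos [ 462.4 -276.1  157.4] yaw -4.9 -> d [21.05  7.97  7.24] rz -0.1 or other way -180.1 J6 -0.46
29.99942421913147 0.5416833938127775
```

{"api": "step_arm", "payload": {"motion": [{"dx":2,"dy":0.8,"dz":0,"rx":0,"ry":0,"rz":0,"hand":-1},{"dx":5.5,"dy":2.1,"dz":0,"rx":0,"ry":0,"rz":0,"hand":-1},{"dx":9,"dy":3.4,"dz":0,"rx":0,"ry":0,"rz":0,"hand":-1},{"dx":12.5,"dy":4.7,"dz":0,"rx":0,"ry":0,"rz":0,"hand":-1},{"dx":16,"dy":6,"dz":0,"rx":0,"ry":0,"rz":0,"hand":-1},{"dx":19,"dy":7.2,"dz":0,"rx":0,"ry":0,"rz":0,"hand":-1},{"dx":21,"dy":8,"dz":0,"rx":0,"ry":0,"rz":0,"hand":-1},{"dx":21,"dy":8,"dz":0,"rx":0,"ry":0,"rz":0,"hand":-1}]}}

```text
t: 24.8
ee_pos: [560.2, -69.6, 153.1]
eef_rot: [0.736, 0.677, 0.0, -0.0]
contact_force: [0.2, 0.2, -1.8]
finger_gap: 0.543
finger_force: 30.0
```

{"api": "step_arm", "payload": {"motion": [{"dx":0,"dy":0,"dz":0,"rx":0,"ry":0,"rz":0,"hand":-1},{"dx":0,"dy":0,"dz":1,"rx":0,"ry":0,"rz":0,"hand":-1},{"dx":0,"dy":0,"dz":2.5,"rx":0,"ry":0,"rz":0,"hand":-1},{"dx":0,"dy":0,"dz":4,"rx":0,"ry":0,"rz":0,"hand":-1},{"dx":0,"dy":0,"dz":5,"rx":0,"ry":0,"rz":0,"hand":-1},{"dx":0,"dy":0,"dz":5,"rx":0,"ry":0,"rz":0,"hand":-1},{"dx":0,"dy":0,"dz":5,"rx":0,"ry":0,"rz":0,"hand":-1},{"dx":0,"dy":0,"dz":5,"rx":0,"ry":0,"rz":0,"hand":-1}]}}

```text
t: 25.47
ee_pos: [559.3, -73.6, 103.8]
eef_rot: [0.737, 0.676, 0.0, 0.0]
contact_force: [0.7, -0.1, -1.2]
finger_gap: 0.541
finger_force: 30.0
```

Run:
```python
from h import *
togo((560,-73.3,84.2),-4.8); s=status.observe(); print(s["finger_force"],s["finger_gap"])
```

```text
pos [559.3 -73.6 103.8] yaw -4.9 -> d [0.04 0.07 1.96] rz -0.1 or other way -180.1 J6 -0.05
29.999553859233856 0.5406491272469751
```

{"api": "step_arm", "payload": {"motion": [{"dx":0,"dy":0.1,"dz":0.8,"rx":0,"ry":0,"rz":0,"hand":-1},{"dx":0,"dy":0.1,"dz":1.6,"rx":0,"ry":0,"rz":0,"hand":-1},{"dx":0,"dy":0.1,"dz":1.95,"rx":0,"ry":0,"rz":0,"hand":-1},{"dx":0,"dy":0.1,"dz":1.95,"rx":0,"ry":0,"rz":0,"hand":-1},{"dx":0,"dy":0.1,"dz":1.95,"rx":0,"ry":0,"rz":0,"hand":-1},{"dx":0,"dy":0.1,"dz":1.95,"rx":0,"ry":0,"rz":0,"hand":1},{"dx":0,"dy":0.1,"dz":1.95,"rx":0,"ry":0,"rz":0,"hand":1},{"dx":0,"dy":0.1,"dz":1.95,"rx":0,"ry":0,"rz":0,"hand":1}]}}

```text
t: 26.13
ee_pos: [560.3, -73.2, 84.0]
eef_rot: [0.737, 0.676, 0.0, 0.0]
contact_force: [-0.2, -0.3, 0.7]
finger_gap: 0.735
finger_force: 0.0
```

{"api": "step_arm", "payload": {"motion": [{"dx":0,"dy":0,"dz":0,"rx":0,"ry":0,"rz":0,"hand":1},{"dx":0,"dy":0,"dz":-1.5,"rx":0,"ry":0,"rz":0,"hand":1},{"dx":0,"dy":0,"dz":-4,"rx":0,"ry":0,"rz":0,"hand":1},{"dx":0,"dy":0,"dz":-7,"rx":0,"ry":0,"rz":0,"hand":1},{"dx":-2,"dy":0,"dz":-10,"rx":0,"ry":0,"rz":0,"hand":1},{"dx":-5.5,"dy":0,"dz":-11,"rx":0,"ry":0,"rz":0,"hand":1},{"dx":-9,"dy":0,"dz":-11,"rx":0,"ry":0,"rz":0,"hand":1},{"dx":-13,"dy":0,"dz":-11,"rx":0,"ry":0,"rz":0,"hand":1}]}}

```text
t: 26.8
ee_pos: [549.7, -203.6, 195.6]
eef_rot: [0.736, 0.677, 0.001, 0.001]
contact_force: [0.5, 0.2, 0.4]
finger_gap: 1.003
finger_force: 0.0
```

Run:
```python
from h import *
togo((490.8,-419.8,4.6),5.2)
c,im=shot("wrist","w11")
for cc in cartons(im,200):
    r=cv2.boundingRect(cc)
    if r[1]<240:
        q=plane(c,cc[:,0,:]+0.,110)[:,:2].astype(np.float32);k=cv2.minAreaRect(q);print(r,np.round(np.r_[k[0],k[1],k[2]],1))
```

```text
pos [ 549.7 -203.6  195.6] yaw -4.8 -> d [-22.03  -4.11  19.1 ] rz -10.0 or other way -190.0 J6 -0.27
(89, 174, 76, 65) [ 390.6 -193.6   61.4   54.1   36. ]
(323, 0, 27, 95) [573.  -88.2  63.2  18.4  85.2]
(280, 0, 27, 95) [542.1 -85.6  63.2  18.5  85.4]
```

{"api": "step_arm", "payload": {"motion": [{"dx":-3.5,"dy":-0.6,"dz":0,"rx":0,"ry":0,"rz":-5,"hand":1},{"dx":-7.4,"dy":-1.3,"dz":0,"rx":0,"ry":0,"rz":-10,"hand":1},{"dx":-11.3,"dy":-2,"dz":0,"rx":0,"ry":0,"rz":-10,"hand":1},{"dx":-15,"dy":-2.8,"dz":1,"rx":0,"ry":0,"rz":-10,"hand":1},{"dx":-18.5,"dy":-3.5,"dz":3,"rx":0,"ry":0,"rz":-10,"hand":1},{"dx":-21,"dy":-4,"dz":6,"rx":0,"ry":0,"rz":-10,"hand":1},{"dx":-22,"dy":-4.1,"dz":9.5,"rx":0,"ry":0,"rz":-10,"hand":1},{"dx":-22,"dy":-4.1,"dz":12,"rx":0,"ry":0,"rz":-10,"hand":1}]}}

```text
t: 27.52
ee_pos: [487.9, -420.5, 71.6]
eef_rot: [0.676, 0.737, -0.0, -0.0]
contact_force: [-0.7, 0.6, -0.5]
finger_gap: 1.001
finger_force: 0.0
```

{"api": "step_arm", "payload": {"motion": [{"dx":0,"dy":0,"dz":1.5,"rx":0,"ry":0,"rz":0,"hand":1},{"dx":0,"dy":0,"dz":3.5,"rx":0,"ry":0,"rz":0,"hand":1},{"dx":0,"dy":0,"dz":5,"rx":0,"ry":0,"rz":0,"hand":1},{"dx":0,"dy":0,"dz":5.5,"rx":0,"ry":0,"rz":0,"hand":1},{"dx":0,"dy":0,"dz":5.5,"rx":0,"ry":0,"rz":0,"hand":1},{"dx":0,"dy":0,"dz":5.5,"rx":0,"ry":0,"rz":0,"hand":1},{"dx":0,"dy":0,"dz":5.5,"rx":0,"ry":0,"rz":0,"hand":1},{"dx":0,"dy":0,"dz":5.5,"rx":0,"ry":0,"rz":0,"hand":1}]}}

```text
t: 28.18
ee_pos: [490.1, -418.9, 20.2]
eef_rot: [0.675, 0.738, 0.0, 0.001]
contact_force: [0.5, 0.6, -0.9]
finger_gap: 1.001
finger_force: 0.0
```

Run:
```python
from h import *
togo((490.8,-419.8,4.4),5.2)
```

```text
pos [ 490.1 -418.9   20.2] yaw 5.1 -> d [-0.09  0.06  1.58] rz -0.1 or other way -180.1 J6 -0.80
```

{"api": "step_arm", "payload": {"motion": [{"dx":-0.1,"dy":0.1,"dz":1.55,"rx":0,"ry":0,"rz":0,"hand":1},{"dx":-0.1,"dy":0.1,"dz":1.55,"rx":0,"ry":0,"rz":0,"hand":-1},{"dx":-0.1,"dy":0.1,"dz":1.55,"rx":0,"ry":0,"rz":0,"hand":-1},{"dx":-0.1,"dy":0.1,"dz":1.55,"rx":0,"ry":0,"rz":0,"hand":-1},{"dx":-0.1,"dy":0.1,"dz":1.55,"rx":0,"ry":0,"rz":0,"hand":-1},{"dx":-0.1,"dy":0.1,"dz":1.55,"rx":0,"ry":0,"rz":0,"hand":-1},{"dx":-0.1,"dy":0.1,"dz":1.55,"rx":0,"ry":0,"rz":0,"hand":-1},{"dx":-0.1,"dy":0.1,"dz":1.55,"rx":0,"ry":0,"rz":0,"hand":-1}]}}

```text
t: 28.85
ee_pos: [490.8, -419.4, 3.7]
eef_rot: [0.675, 0.738, 0.0, 0.0]
contact_force: [0.3, -0.0, 0.5]
finger_gap: 0.545
finger_force: 30.0
```

{"api": "step_arm", "payload": {"motion": [{"dx":0,"dy":0,"dz":0,"rx":0,"ry":0,"rz":0,"hand":-1},{"dx":0,"dy":0,"dz":0,"rx":0,"ry":0,"rz":0,"hand":-1},{"dx":0,"dy":0,"dz":0,"rx":0,"ry":0,"rz":0,"hand":-1},{"dx":0,"dy":0,"dz":-2,"rx":0,"ry":0,"rz":0,"hand":-1},{"dx":0,"dy":0,"dz":-5,"rx":0,"ry":0,"rz":0,"hand":-1},{"dx":0,"dy":0,"dz":-9,"rx":0,"ry":0,"rz":4,"hand":-1},{"dx":0,"dy":0,"dz":-13,"rx":0,"ry":0,"rz":8,"hand":-1},{"dx":0,"dy":0,"dz":-17,"rx":0,"ry":0,"rz":10,"hand":-1}]}}

```text
t: 29.52
ee_pos: [489.7, -418.7, 174.6]
eef_rot: [0.738, 0.675, -0.0, -0.001]
contact_force: [-0.0, -1.3, -1.7]
finger_gap: 0.54
finger_force: 30.0
```

Run:
```python
from h import *
togo((560,-73.3,115),-4.8); s=status.observe(); print(s["finger_force"],s["finger_gap"])
```

```text
pos [ 489.7 -418.7  174.6] yaw -5.1 -> d [35.03  3.93  5.99] rz -0.3 or other way -180.3 J6 -0.62
29.999125599861145 0.5403144558909183
```

{"api": "step_arm", "payload": {"motion": [{"dx":2,"dy":0.2,"dz":0,"rx":0,"ry":0,"rz":-0.3,"hand":-1},{"dx":5.5,"dy":0.6,"dz":0,"rx":0,"ry":0,"rz":-0.3,"hand":-1},{"dx":9.5,"dy":1,"dz":0,"rx":0,"ry":0,"rz":-0.3,"hand":-1},{"dx":13.5,"dy":1.5,"dz":0,"rx":0,"ry":0,"rz":-0.3,"hand":-1},{"dx":17.5,"dy":2,"dz":0,"rx":0,"ry":0,"rz":-0.3,"hand":-1},{"dx":21.5,"dy":2.4,"dz":0,"rx":0,"ry":0,"rz":-0.3,"hand":-1},{"dx":25.5,"dy":2.9,"dz":0,"rx":0,"ry":0,"rz":-0.3,"hand":-1},{"dx":29,"dy":3.3,"dz":0,"rx":0,"ry":0,"rz":-0.3,"hand":-1}]}}

```text
t: 30.18
ee_pos: [547.7, -130.8, 173.2]
eef_rot: [0.735, 0.678, -0.0, -0.0]
contact_force: [1.1, -0.3, -1.9]
finger_gap: 0.544
finger_force: 30.0
```

{"api": "step_arm", "payload": {"motion": [{"dx":3,"dy":0.3,"dz":0,"rx":0,"ry":0,"rz":0,"hand":-1},{"dx":5,"dy":0.5,"dz":0,"rx":0,"ry":0,"rz":0,"hand":-1},{"dx":6,"dy":0.6,"dz":0,"rx":0,"ry":0,"rz":0,"hand":-1},{"dx":6,"dy":0.6,"dz":1,"rx":0,"ry":0,"rz":0,"hand":-1},{"dx":6,"dy":0.6,"dz":2.5,"rx":0,"ry":0,"rz":0,"hand":-1},{"dx":6,"dy":0.6,"dz":4,"rx":0,"ry":0,"rz":0,"hand":-1},{"dx":6,"dy":0.6,"dz":4,"rx":0,"ry":0,"rz":0,"hand":-1},{"dx":6,"dy":0.6,"dz":4,"rx":0,"ry":0,"rz":0,"hand":-1}]}}

```text
t: 30.85
ee_pos: [557.8, -75.0, 132.3]
eef_rot: [0.735, 0.678, -0.001, -0.001]
contact_force: [-0.2, 0.1, -1.3]
finger_gap: 0.541
finger_force: 30.0
```

Run:
```python
from h import *
togo((560,-73.3,114.2),-4.8); s=status.observe(); print(s["finger_force"],s["finger_gap"])
```

```text
pos [557.8 -75.  132.3] yaw -4.7 -> d [0.19 0.21 1.81] rz 0.1 or other way -179.9 J6 -0.05
29.999546706676483 0.5407272450977466
```

{"api": "step_arm", "payload": {"motion": [{"dx":0.15,"dy":0.15,"dz":0.5,"rx":0,"ry":0,"rz":0,"hand":-1},{"dx":0.15,"dy":0.15,"dz":1,"rx":0,"ry":0,"rz":0,"hand":-1},{"dx":0.15,"dy":0.15,"dz":1.4,"rx":0,"ry":0,"rz":0,"hand":-1},{"dx":0.15,"dy":0.15,"dz":1.4,"rx":0,"ry":0,"rz":0,"hand":-1},{"dx":0.15,"dy":0.15,"dz":1.4,"rx":0,"ry":0,"rz":0,"hand":-1},{"dx":0.15,"dy":0.15,"dz":1.4,"rx":0,"ry":0,"rz":0,"hand":-1},{"dx":0.15,"dy":0.15,"dz":1.4,"rx":0,"ry":0,"rz":0,"hand":-1},{"dx":0.15,"dy":0.15,"dz":1.4,"rx":0,"ry":0,"rz":0,"hand":-1}]}}

```text
t: 31.52
ee_pos: [560.7, -72.5, 119.7]
eef_rot: [0.735, 0.678, 0.0, 0.0]
contact_force: [0.3, -0.3, -2.0]
finger_gap: 0.546
finger_force: 30.0
```

{"api": "step_arm", "payload": {"motion": [{"dx":-0.05,"dy":-0.05,"dz":0.3,"rx":0,"ry":0,"rz":0,"hand":-1},{"dx":-0.05,"dy":-0.05,"dz":0.55,"rx":0,"ry":0,"rz":0,"hand":-1},{"dx":-0.05,"dy":-0.05,"dz":0.55,"rx":0,"ry":0,"rz":0,"hand":-1},{"dx":-0.05,"dy":-0.05,"dz":0.55,"rx":0,"ry":0,"rz":0,"hand":-1},{"dx":-0.05,"dy":-0.05,"dz":0.55,"rx":0,"ry":0,"rz":0,"hand":1},{"dx":-0.05,"dy":-0.05,"dz":0.55,"rx":0,"ry":0,"rz":0,"hand":1},{"dx":-0.05,"dy":-0.05,"dz":0.55,"rx":0,"ry":0,"rz":0,"hand":1},{"dx":-0.05,"dy":-0.05,"dz":0.55,"rx":0,"ry":0,"rz":0,"hand":1}]}}

```text
t: 32.18
ee_pos: [560.1, -72.9, 114.1]
eef_rot: [0.735, 0.678, 0.0, 0.0]
contact_force: [0.9, -0.3, -0.9]
finger_gap: 0.809
finger_force: 0.0
```

{"api": "step_arm", "payload": {"motion": [{"dx":0,"dy":0,"dz":-1.5,"rx":0,"ry":0,"rz":0,"hand":1},{"dx":0,"dy":0,"dz":-4,"rx":0,"ry":0,"rz":0,"hand":1},{"dx":0,"dy":0,"dz":-7,"rx":0,"ry":0,"rz":0,"hand":1},{"dx":1,"dy":-0.5,"dz":-10,"rx":0,"ry":0,"rz":0,"hand":1},{"dx":4,"dy":-2,"dz":-10,"rx":0,"ry":0,"rz":0,"hand":1},{"dx":7.5,"dy":-3.5,"dz":-10,"rx":0,"ry":0,"rz":0,"hand":1},{"dx":11,"dy":-5,"dz":-10,"rx":0,"ry":0,"rz":0,"hand":1},{"dx":14,"dy":-7,"dz":-10,"rx":0,"ry":0,"rz":0,"hand":1}]}}

```text
t: 32.85
ee_pos: [501.5, 73.9, 214.4]
eef_rot: [0.735, 0.678, 0.001, 0.0]
contact_force: [0.8, 0.4, -0.0]
finger_gap: 0.999
finger_force: 0.0
```

Run:
```python
from h import *
c,im=shot("wrist","w12")
togo((439.8,199.1,4.4),-1.7)
for cc in cartons(im,200):
    r=cv2.boundingRect(cc)
    if r[1]<240:
        q=plane(c,cc[:,0,:]+0.,15)[:,:2].astype(np.float32);k=cv2.minAreaRect(q);print(r,np.round(np.r_[k[0],k[1],k[2]],1))
```

```text
pos [497.8  77.8 214. ] yaw -4.6 -> d [11.57 -6.7  21.  ] rz -2.9 or other way -182.9 J6 0.23
(218, 17, 26, 84) [420.3 205.   82.8  17.5  88.6]
(249, 15, 26, 83) [453.9 205.   80.8  20.8  88.6]
(409, 0, 33, 21) [627.  239.   31.   19.7   9.4]
(54, 0, 117, 117) [299.8 222.3  82.3 121.7   9.3]
```

{"api": "step_arm", "payload": {"motion": [{"dx":2,"dy":-3,"dz":0,"rx":0,"ry":0,"rz":-2.9,"hand":1},{"dx":4,"dy":-6,"dz":0,"rx":0,"ry":0,"rz":-2.9,"hand":1},{"dx":4,"dy":-6,"dz":0,"rx":0,"ry":0,"rz":-2.9,"hand":1},{"dx":4,"dy":-6,"dz":0,"rx":0,"ry":0,"rz":-2.9,"hand":1},{"dx":4,"dy":-6,"dz":0,"rx":0,"ry":0,"rz":-2.9,"hand":1},{"dx":4,"dy":-6,"dz":0,"rx":0,"ry":0,"rz":-2.9,"hand":1},{"dx":4,"dy":-6,"dz":0,"rx":0,"ry":0,"rz":-2.9,"hand":1},{"dx":4,"dy":-6,"dz":0,"rx":0,"ry":0,"rz":-2.9,"hand":1}]}}

```text
t: 33.57
ee_pos: [445.5, 116.3, 213.9]
eef_rot: [0.718, 0.696, -0.0, 0.0]
contact_force: [-0.1, 0.5, 0.6]
finger_gap: 1.001
finger_force: 0.0
```

Run:
```python
from h import *
c,im=shot("wrist","w13")
togo((439.8,199.1,4.4),-1.7)
for cc in cartons(im,200):
    r=cv2.boundingRect(cc)
    if r[1]<240:
        q=plane(c,cc[:,0,:]+0.,15)[:,:2].astype(np.float32);k=cv2.minAreaRect(q);print(r,np.round(np.r_[k[0],k[1],k[2]],1))
```

```text
pos [445.4 116.4 213.9] yaw -1.8 -> d [ 8.25 -0.81 20.94] rz -0.1 or other way -180.1 J6 0.28
(316, 59, 19, 79) [457.1 199.7  82.   19.5  88.2]
(286, 59, 20, 79) [425.  200.8  82.1  19.3  88.5]
(505, 0, 28, 60) [660.9 264.7  19.2  60.2  17.4]
(457, 0, 47, 73) [621.3 260.6  32.9  76.8  18. ]
```

B is refined to (441, 200). Descending.

{"api": "step_arm", "payload": {"motion": [{"dx":3,"dy":-0.3,"dz":2,"rx":0,"ry":0,"rz":0,"hand":1},{"dx":6,"dy":-0.6,"dz":4.5,"rx":0,"ry":0,"rz":0,"hand":1},{"dx":8.35,"dy":-0.7,"dz":7,"rx":0,"ry":0,"rz":0,"hand":1},{"dx":8.35,"dy":-0.7,"dz":11,"rx":0,"ry":0,"rz":0,"hand":1},{"dx":8.35,"dy":-0.7,"dz":14,"rx":0,"ry":0,"rz":0,"hand":1},{"dx":8.35,"dy":-0.7,"dz":16,"rx":0,"ry":0,"rz":0,"hand":1},{"dx":8.35,"dy":-0.7,"dz":17,"rx":0,"ry":0,"rz":0,"hand":1},{"dx":8.35,"dy":-0.7,"dz":17,"rx":0,"ry":0,"rz":0,"hand":1}]}}

```text
t: 34.28
ee_pos: [439.2, 199.8, 42.0]
eef_rot: [0.718, 0.696, -0.002, -0.001]
contact_force: [0.5, 0.1, 1.1]
finger_gap: 1.001
finger_force: 0.0
```

{"api": "step_arm", "payload": {"motion": [{"dx":0,"dy":0,"dz":1,"rx":0,"ry":0,"rz":0,"hand":1},{"dx":0,"dy":0,"dz":2.5,"rx":0,"ry":0,"rz":0,"hand":1},{"dx":0,"dy":0,"dz":3.5,"rx":0,"ry":0,"rz":0,"hand":1},{"dx":0,"dy":0,"dz":3.9,"rx":0,"ry":0,"rz":0,"hand":1},{"dx":0,"dy":0,"dz":3.9,"rx":0,"ry":0,"rz":0,"hand":-1},{"dx":0,"dy":0,"dz":3.9,"rx":0,"ry":0,"rz":0,"hand":-1},{"dx":0,"dy":0,"dz":3.9,"rx":0,"ry":0,"rz":0,"hand":-1},{"dx":0,"dy":0,"dz":3.9,"rx":0,"ry":0,"rz":0,"hand":-1}]}}

```text
t: 34.95
ee_pos: [440.8, 200.8, 5.6]
eef_rot: [0.718, 0.697, 0.001, 0.0]
contact_force: [-0.1, -1.7, -1.0]
finger_gap: 0.733
finger_force: 0.0
```

{"api": "step_arm", "payload": {"motion": [{"dx":0,"dy":0,"dz":0,"rx":0,"ry":0,"rz":0,"hand":-1},{"dx":0,"dy":0,"dz":0,"rx":0,"ry":0,"rz":0,"hand":-1},{"dx":0,"dy":0,"dz":0,"rx":0,"ry":0,"rz":0,"hand":-1},{"dx":0,"dy":0,"dz":0,"rx":0,"ry":0,"rz":0,"hand":-1},{"dx":0,"dy":0,"dz":0,"rx":0,"ry":0,"rz":0,"hand":-1},{"dx":0,"dy":0,"dz":0,"rx":0,"ry":0,"rz":0,"hand":-1},{"dx":0,"dy":0,"dz":0,"rx":0,"ry":0,"rz":0,"hand":-1},{"dx":0,"dy":0,"dz":0,"rx":0,"ry":0,"rz":0,"hand":-1}]}}

```text
t: 35.62
ee_pos: [440.8, 200.8, 5.3]
eef_rot: [0.718, 0.697, 0.0, 0.0]
contact_force: [-0.6, -0.6, 5.3]
finger_gap: 0.545
finger_force: 30.0
```

Run:
```python
from h import *
togo((560,-73.3,200),-4.8); s=status.observe(); print(s["finger_force"],s["finger_gap"])
```

```text
pos [440.8 200.8   5.3] yaw -1.7 -> d [-27.03  12.74 -19.47] rz 3.1 or other way -176.9 J6 0.45
30.001510083675385 0.5445071431071736
```

{"api": "step_arm", "payload": {"motion": [{"dx":0,"dy":0,"dz":-2,"rx":0,"ry":0,"rz":0,"hand":-1},{"dx":0,"dy":0,"dz":-5,"rx":0,"ry":0,"rz":0,"hand":-1},{"dx":0,"dy":0,"dz":-9,"rx":0,"ry":0,"rz":0,"hand":-1},{"dx":-1,"dy":0.5,"dz":-13,"rx":0,"ry":0,"rz":1.5,"hand":-1},{"dx":-3,"dy":1.5,"dz":-16.5,"rx":0,"ry":0,"rz":3.1,"hand":-1},{"dx":-6,"dy":2.8,"dz":-18.5,"rx":0,"ry":0,"rz":3.1,"hand":-1},{"dx":-9,"dy":4.3,"dz":-19.5,"rx":0,"ry":0,"rz":3.1,"hand":-1},{"dx":-12,"dy":5.7,"dz":-19.5,"rx":0,"ry":0,"rz":3.1,"hand":-1}]}}

```text
t: 36.28
ee_pos: [495.3, 78.0, 202.7]
eef_rot: [0.736, 0.677, 0.002, 0.001]
contact_force: [0.7, 0.6, -2.6]
finger_gap: 0.543
finger_force: 30.0
```

{"api": "step_arm", "payload": {"motion": [{"dx":-3.4,"dy":1.4,"dz":0,"rx":0,"ry":0,"rz":0,"hand":-1},{"dx":-7,"dy":2.8,"dz":0,"rx":0,"ry":0,"rz":0,"hand":-1},{"dx":-10,"dy":4.2,"dz":0,"rx":0,"ry":0,"rz":0,"hand":-1},{"dx":-13,"dy":5.4,"dz":0,"rx":0,"ry":0,"rz":0,"hand":-1},{"dx":-15,"dy":6.2,"dz":0,"rx":0,"ry":0,"rz":0,"hand":-1},{"dx":-15.3,"dy":6.2,"dz":0,"rx":0,"ry":0,"rz":0,"hand":-1},{"dx":-15.3,"dy":6.2,"dz":0,"rx":0,"ry":0,"rz":0,"hand":-1},{"dx":-15.3,"dy":6.2,"dz":0,"rx":0,"ry":0,"rz":0,"hand":-1}]}}

```text
t: 36.95
ee_pos: [541.9, -78.2, 199.4]
eef_rot: [0.736, 0.677, -0.0, -0.001]
contact_force: [-0.1, -0.2, -1.9]
finger_gap: 0.539
finger_force: 30.0
```

Run:
```python
from h import *
togo((560,-73.3,145.5),-4.8); s=status.observe(); print(s["finger_force"],s["finger_gap"])
```

```text
pos [541.9 -78.2 199.4] yaw -4.8 -> d [0.64 1.77 5.39] rz -0.0 or other way -180.0 J6 -0.06
29.999244511127472 0.5393380294616724
```

{"api": "step_arm", "payload": {"motion": [{"dx":0.6,"dy":1.75,"dz":0,"rx":0,"ry":0,"rz":0,"hand":-1},{"dx":0.6,"dy":1.75,"dz":1,"rx":0,"ry":0,"rz":0,"hand":-1},{"dx":0.6,"dy":1.75,"dz":2.5,"rx":0,"ry":0,"rz":0,"hand":-1},{"dx":0.6,"dy":1.75,"dz":4,"rx":0,"ry":0,"rz":0,"hand":-1},{"dx":0.6,"dy":1.75,"dz":4.4,"rx":0,"ry":0,"rz":0,"hand":-1},{"dx":0.6,"dy":1.75,"dz":4.4,"rx":0,"ry":0,"rz":0,"hand":-1},{"dx":0.6,"dy":1.75,"dz":4.4,"rx":0,"ry":0,"rz":0,"hand":-1},{"dx":0.6,"dy":1.75,"dz":4.4,"rx":0,"ry":0,"rz":0,"hand":-1}]}}

```text
t: 37.62
ee_pos: [561.0, -73.9, 156.7]
eef_rot: [0.736, 0.677, 0.0, 0.0]
contact_force: [0.9, -0.1, -1.8]
finger_gap: 0.545
finger_force: 30.0
```

Run:
```python
from h import *
togo((560,-73.3,145.5),-4.8); s=status.observe(); print(s["finger_force"],s["finger_gap"])
```

```text
pos [561.  -73.9 156.7] yaw -4.8 -> d [ 0.05 -0.1   1.12] rz 0.0 or other way -180.0 J6 -0.05
29.999324083328247 0.5448372641448794
```

{"api": "step_arm", "payload": {"motion": [{"dx":0,"dy":-0.1,"dz":0.5,"rx":0,"ry":0,"rz":0,"hand":-1},{"dx":0,"dy":-0.1,"dz":0.9,"rx":0,"ry":0,"rz":0,"hand":-1},{"dx":0,"dy":-0.1,"dz":1.1,"rx":0,"ry":0,"rz":0,"hand":-1},{"dx":0,"dy":-0.1,"dz":1.1,"rx":0,"ry":0,"rz":0,"hand":-1},{"dx":0,"dy":-0.1,"dz":1.1,"rx":0,"ry":0,"rz":0,"hand":1},{"dx":0,"dy":-0.1,"dz":1.1,"rx":0,"ry":0,"rz":0,"hand":1},{"dx":0,"dy":-0.1,"dz":1.1,"rx":0,"ry":0,"rz":0,"hand":1},{"dx":0,"dy":-0.1,"dz":1.1,"rx":0,"ry":0,"rz":0,"hand":1}]}}

```text
t: 38.28
ee_pos: [559.7, -74.1, 144.9]
eef_rot: [0.736, 0.677, 0.0, 0.0]
contact_force: [0.9, 1.2, 0.4]
finger_gap: 0.811
finger_force: 0.0
```

{"api": "step_arm", "payload": {"motion": [{"dx":0,"dy":0,"dz":-1.5,"rx":0,"ry":0,"rz":0,"hand":1},{"dx":0,"dy":0,"dz":-4,"rx":0,"ry":0,"rz":0,"hand":1},{"dx":0,"dy":0,"dz":-7,"rx":0,"ry":0,"rz":0,"hand":1},{"dx":1,"dy":0,"dz":-10,"rx":0,"ry":0,"rz":0,"hand":1},{"dx":4.5,"dy":1,"dz":-10,"rx":0,"ry":0,"rz":0,"hand":1},{"dx":8,"dy":2,"dz":-10,"rx":0,"ry":0,"rz":0,"hand":1},{"dx":12,"dy":3,"dz":-10,"rx":0,"ry":0,"rz":0,"hand":1},{"dx":16,"dy":4,"dz":-10,"rx":0,"ry":0,"rz":0,"hand":1}]}}

```text
t: 38.95
ee_pos: [613.4, 83.3, 245.4]
eef_rot: [0.736, 0.676, 0.0, 0.0]
contact_force: [0.8, -0.9, 0.1]
finger_gap: 0.999
finger_force: 0.0
```

{"api": "step_arm", "payload": {"motion": [{"dx":3,"dy":1,"dz":0,"rx":0,"ry":0,"rz":-7,"hand":1},{"dx":6,"dy":2,"dz":0,"rx":0,"ry":0,"rz":-14,"hand":1},{"dx":8,"dy":3.5,"dz":0,"rx":0,"ry":0,"rz":-19,"hand":1},{"dx":9,"dy":5,"dz":0,"rx":0,"ry":0,"rz":-22.6,"hand":1},{"dx":9,"dy":5,"dz":0,"rx":0,"ry":0,"rz":-22.6,"hand":1},{"dx":9,"dy":5,"dz":0,"rx":0,"ry":0,"rz":-22.6,"hand":1},{"dx":9,"dy":5,"dz":0,"rx":0,"ry":0,"rz":-22.6,"hand":1},{"dx":9,"dy":5,"dz":0,"rx":0,"ry":0,"rz":-22.6,"hand":1}]}}

```text
t: 39.62
ee_pos: [669.5, 166.5, 244.9]
eef_rot: [0.59, 0.807, -0.0, -0.0]
contact_force: [-0.3, -0.4, 0.3]
finger_gap: 0.996
finger_force: 0.0
```

Run:
```python
from h import *
c,im=shot("wrist","w14")
togo((635.2,266.4,4.8),17.8)
for cc in cartons(im,200):
    r=cv2.boundingRect(cc)
    if r[1]<240:
        q=plane(c,cc[:,0,:]+0.,15)[:,:2].astype(np.float32);k=cv2.minAreaRect(q);print(r,np.round(np.r_[k[0],k[1],k[2]],1))
```

```text
pos [669.7 166.6 245.1] yaw 17.7 -> d [10.56 -0.24 24.03] rz -0.1 or other way -180.1 J6 -0.07
(319, 40, 17, 75) [648.1 273.5  18.6  81.8  18.6]
(291, 40, 18, 75) [617.9 263.9  19.2  81.6  17.9]
```

A is refined to (633, 268) with its closing line at 18°. Descending to grasp it.

{"api": "step_arm", "payload": {"motion": [{"dx":3,"dy":-0.1,"dz":2.5,"rx":0,"ry":0,"rz":-0.3,"hand":1},{"dx":6,"dy":-0.3,"dz":5,"rx":0,"ry":0,"rz":-0.3,"hand":1},{"dx":9,"dy":-0.4,"dz":7.5,"rx":0,"ry":0,"rz":-0.3,"hand":1},{"dx":10.8,"dy":-0.4,"dz":11,"rx":0,"ry":0,"rz":-0.3,"hand":1},{"dx":10.8,"dy":-0.4,"dz":15,"rx":0,"ry":0,"rz":-0.3,"hand":1},{"dx":10.8,"dy":-0.4,"dz":18,"rx":0,"ry":0,"rz":-0.3,"hand":1},{"dx":10.8,"dy":-0.4,"dz":19.5,"rx":0,"ry":0,"rz":-0.3,"hand":1},{"dx":10.8,"dy":-0.4,"dz":19.5,"rx":0,"ry":0,"rz":-0.3,"hand":1}]}}

```text
t: 40.33
ee_pos: [631.0, 267.5, 46.6]
eef_rot: [0.587, 0.809, -0.003, -0.002]
contact_force: [0.2, 0.9, 0.2]
finger_gap: 0.999
finger_force: 0.0
```

{"api": "step_arm", "payload": {"motion": [{"dx":0,"dy":0,"dz":1,"rx":0,"ry":0,"rz":0,"hand":1},{"dx":0,"dy":0,"dz":2.5,"rx":0,"ry":0,"rz":0,"hand":1},{"dx":0,"dy":0,"dz":4,"rx":0,"ry":0,"rz":0,"hand":1},{"dx":0,"dy":0,"dz":4.5,"rx":0,"ry":0,"rz":0,"hand":1},{"dx":0,"dy":0,"dz":4.5,"rx":0,"ry":0,"rz":0,"hand":-1},{"dx":0,"dy":0,"dz":4.5,"rx":0,"ry":0,"rz":0,"hand":-1},{"dx":0,"dy":0,"dz":4.5,"rx":0,"ry":0,"rz":0,"hand":-1},{"dx":0,"dy":0,"dz":4.5,"rx":0,"ry":0,"rz":0,"hand":-1}]}}

```text
t: 41.0
ee_pos: [634.0, 269.3, 5.7]
eef_rot: [0.587, 0.81, 0.0, 0.0]
contact_force: [-0.4, -0.0, 0.1]
finger_gap: 0.733
finger_force: 0.0
```

{"api": "step_arm", "payload": {"motion": [{"dx":0,"dy":0,"dz":0,"rx":0,"ry":0,"rz":0,"hand":-1},{"dx":0,"dy":0,"dz":0,"rx":0,"ry":0,"rz":0,"hand":-1},{"dx":0,"dy":0,"dz":0,"rx":0,"ry":0,"rz":0,"hand":-1},{"dx":0,"dy":0,"dz":0,"rx":0,"ry":0,"rz":0,"hand":-1},{"dx":0,"dy":0,"dz":0,"rx":0,"ry":0,"rz":0,"hand":-1},{"dx":0,"dy":0,"dz":0,"rx":0,"ry":0,"rz":0,"hand":-1},{"dx":0,"dy":0,"dz":0,"rx":0,"ry":0,"rz":0,"hand":-1},{"dx":0,"dy":0,"dz":0,"rx":0,"ry":0,"rz":0,"hand":-1}]}}

```text
t: 41.67
ee_pos: [633.8, 269.3, 5.4]
eef_rot: [0.587, 0.81, 0.0, 0.0]
contact_force: [-0.7, -0.5, 5.1]
finger_gap: 0.546
finger_force: 30.0
```

Run:
```python
from h import *
togo((560,-73.3,230),-4.8); s=status.observe(); print(s["finger_force"],s["finger_gap"])
```

```text
pos [633.8 269.3   5.4] yaw 18.1 -> d [-30.27 -17.64 -22.47] rz 22.9 or other way -157.1 J6 0.08
30.001262426376343 0.5460660724055266
```

{"api": "step_arm", "payload": {"motion": [{"dx":0,"dy":0,"dz":-2,"rx":0,"ry":0,"rz":0,"hand":-1},{"dx":0,"dy":0,"dz":-5,"rx":0,"ry":0,"rz":0,"hand":-1},{"dx":0,"dy":0,"dz":-9,"rx":0,"ry":0,"rz":0,"hand":-1},{"dx":0,"dy":0,"dz":-13,"rx":0,"ry":0,"rz":6,"hand":-1},{"dx":0,"dy":0,"dz":-17,"rx":0,"ry":0,"rz":12,"hand":-1},{"dx":0,"dy":0,"dz":-20,"rx":0,"ry":0,"rz":18,"hand":-1},{"dx":0,"dy":0,"dz":-22,"rx":0,"ry":0,"rz":22.9,"hand":-1},{"dx":0,"dy":0,"dz":-23,"rx":0,"ry":0,"rz":22.9,"hand":-1}]}}

```text
t: 42.33
ee_pos: [634.4, 269.5, 238.2]
eef_rot: [0.737, 0.675, 0.002, 0.001]
contact_force: [-0.3, -0.5, -2.2]
finger_gap: 0.54
finger_force: 30.0
```

Run:
```python
from h import *
togo((560,-73.3,230),-4.8); s=status.observe(); print(s["finger_force"],s["finger_gap"])
```

```text
pos [634.4 269.5 238.2] yaw -5.0 -> d [-34.8   -4.41   0.74] rz -0.2 or other way -180.2 J6 0.49
30.00039964914322 0.5398467176996529
```

{"api": "step_arm", "payload": {"motion": [{"dx":-2,"dy":-0.2,"dz":0,"rx":0,"ry":0,"rz":-0.2,"hand":-1},{"dx":-5.5,"dy":-0.7,"dz":0,"rx":0,"ry":0,"rz":-0.2,"hand":-1},{"dx":-9.5,"dy":-1.2,"dz":0,"rx":0,"ry":0,"rz":-0.2,"hand":-1},{"dx":-13.5,"dy":-1.7,"dz":0,"rx":0,"ry":0,"rz":-0.2,"hand":-1},{"dx":-17.5,"dy":-2.2,"dz":0,"rx":0,"ry":0,"rz":-0.2,"hand":-1},{"dx":-21.5,"dy":-2.7,"dz":0,"rx":0,"ry":0,"rz":-0.2,"hand":-1},{"dx":-25.5,"dy":-3.2,"dz":0,"rx":0,"ry":0,"rz":-0.2,"hand":-1},{"dx":-29,"dy":-3.7,"dz":0,"rx":0,"ry":0,"rz":-0.2,"hand":-1}]}}

```text
t: 43.0
ee_pos: [570.6, -19.0, 233.5]
eef_rot: [0.734, 0.679, -0.001, -0.001]
contact_force: [0.8, -0.2, -1.6]
finger_gap: 0.542
finger_force: 30.0
```

{"api": "step_arm", "payload": {"motion": [{"dx":-3,"dy":-0.4,"dz":0,"rx":0,"ry":0,"rz":0,"hand":-1},{"dx":-5,"dy":-0.6,"dz":0,"rx":0,"ry":0,"rz":0,"hand":-1},{"dx":-5.8,"dy":-0.7,"dz":0,"rx":0,"ry":0,"rz":0,"hand":-1},{"dx":-5.8,"dy":-0.7,"dz":1,"rx":0,"ry":0,"rz":0,"hand":-1},{"dx":-5.8,"dy":-0.7,"dz":2.5,"rx":0,"ry":0,"rz":0,"hand":-1},{"dx":-5.8,"dy":-0.7,"dz":3.5,"rx":0,"ry":0,"rz":0,"hand":-1},{"dx":-5.8,"dy":-0.7,"dz":3.5,"rx":0,"ry":0,"rz":0,"hand":-1},{"dx":-5.8,"dy":-0.7,"dz":3.5,"rx":0,"ry":0,"rz":0,"hand":-1}]}}

```text
t: 43.67
ee_pos: [560.2, -73.0, 198.7]
eef_rot: [0.734, 0.679, -0.001, -0.001]
contact_force: [-0.3, 0.1, -2.6]
finger_gap: 0.545
finger_force: 30.0
```

Run:
```python
from h import *
togo((560,-73.3,175.8),-4.8); s=status.observe(); print(s["finger_force"],s["finger_gap"])
```

```text
pos [560.2 -73.  198.7] yaw -4.5 -> d [-0.03 -0.01  2.29] rz 0.3 or other way -179.7 J6 -0.05
29.999527037143707 0.5454371445421123
```

{"api": "step_arm", "payload": {"motion": [{"dx":0,"dy":0,"dz":0.5,"rx":0,"ry":0,"rz":0.3,"hand":-1},{"dx":0,"dy":0,"dz":1,"rx":0,"ry":0,"rz":0.3,"hand":-1},{"dx":0,"dy":0,"dz":1.6,"rx":0,"ry":0,"rz":0.3,"hand":-1},{"dx":0,"dy":0,"dz":1.6,"rx":0,"ry":0,"rz":0.3,"hand":-1},{"dx":0,"dy":0,"dz":1.6,"rx":0,"ry":0,"rz":0.3,"hand":-1},{"dx":0,"dy":0,"dz":1.6,"rx":0,"ry":0,"rz":0.3,"hand":-1},{"dx":0,"dy":0,"dz":1.6,"rx":0,"ry":0,"rz":0.3,"hand":-1},{"dx":0,"dy":0,"dz":1.6,"rx":0,"ry":0,"rz":0.3,"hand":-1}]}}

```text
t: 44.33
ee_pos: [560.9, -74.1, 184.3]
eef_rot: [0.737, 0.676, 0.0, 0.0]
contact_force: [0.4, -0.1, -1.6]
finger_gap: 0.542
finger_force: 30.0
```

{"api": "step_arm", "payload": {"motion": [{"dx":0.1,"dy":-0.1,"dz":0.4,"rx":0,"ry":0,"rz":0,"hand":-1},{"dx":0.1,"dy":-0.1,"dz":0.7,"rx":0,"ry":0,"rz":0,"hand":-1},{"dx":0.1,"dy":-0.1,"dz":0.85,"rx":0,"ry":0,"rz":0,"hand":-1},{"dx":0.1,"dy":-0.1,"dz":0.85,"rx":0,"ry":0,"rz":0,"hand":-1},{"dx":0.1,"dy":-0.1,"dz":0.85,"rx":0,"ry":0,"rz":0,"hand":1},{"dx":0.1,"dy":-0.1,"dz":0.85,"rx":0,"ry":0,"rz":0,"hand":1},{"dx":0.1,"dy":-0.1,"dz":0.85,"rx":0,"ry":0,"rz":0,"hand":1},{"dx":0.1,"dy":-0.1,"dz":0.85,"rx":0,"ry":0,"rz":0,"hand":1}]}}

```text
t: 45.0
ee_pos: [559.8, -73.0, 175.5]
eef_rot: [0.737, 0.676, 0.0, 0.0]
contact_force: [-1.4, 0.5, 0.3]
finger_gap: 0.811
finger_force: 0.0
```

{"api": "step_arm", "payload": {"motion": [{"dx":0,"dy":0,"dz":-1.5,"rx":0,"ry":0,"rz":0,"hand":1},{"dx":0,"dy":0,"dz":-4,"rx":0,"ry":0,"rz":0,"hand":1},{"dx":0,"dy":0,"dz":-7,"rx":0,"ry":0,"rz":0,"hand":1},{"dx":0,"dy":0,"dz":-10,"rx":0,"ry":0,"rz":0,"hand":1},{"dx":-3,"dy":0,"dz":-12,"rx":0,"ry":0,"rz":0,"hand":1},{"dx":-6,"dy":0,"dz":-13,"rx":0,"ry":0,"rz":0,"hand":1},{"dx":-8,"dy":0,"dz":-13,"rx":0,"ry":0,"rz":0,"hand":1},{"dx":-8,"dy":0,"dz":-13,"rx":0,"ry":0,"rz":0,"hand":1}]}}

```text
t: 45.67
ee_pos: [553.1, -155.8, 306.6]
eef_rot: [0.737, 0.675, 0.0, 0.001]
contact_force: [-0.3, -0.0, -0.4]
finger_gap: 0.998
finger_force: 0.0
```

Run:
```python
from h import *
togo((440.5,-64,250),85.2)
a,ia=shot("scene","s15");b,ib=shot("side","d15");w,iw=shot("wrist","w15")
f=lambda im,x,y:cv2.resize(im[y:y+150,x:x+130],None,fx=2.05,fy=2.66,interpolation=cv2.INTER_CUBIC)
g=lambda im,x,y,W,H:cv2.resize(im[y:y+H,x:x+W],(266,400),interpolation=cv2.INTER_CUBIC)
cv2.imwrite("pics/v15.png",np.hstack([g(ia,270,120,100,150),g(ib,270,120,100,150),g(iw,220,0,200,300)]))
```

```text
pos [ 553.1 -155.8  306.6] yaw -5.0 -> d [  8.17 -12.03   5.62] rz 89.8 or other way -90.2 J6 -0.19
```

View pics/v15.png

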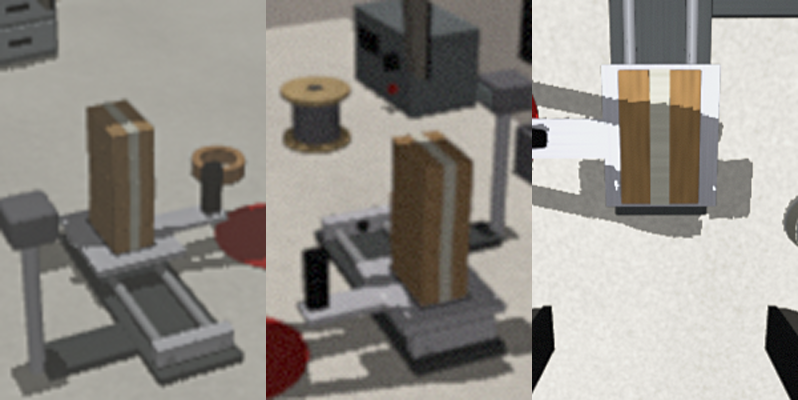

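The column is straight and square in all three views. I'll check the canister numerically against the earlier image while heading for the grip.

{"api": "step_arm", "payload": {"motion": [{"dx":1,"dy":-2,"dz":0,"rx":0,"ry":0,"rz":-7,"hand":1},{"dx":2.5,"dy":-4,"dz":0,"rx":0,"ry":0,"rz":-14,"hand":1},{"dx":4,"dy":-6,"dz":0,"rx":0,"ry":0,"rz":-21,"hand":1},{"dx":5.5,"dy":-8.5,"dz":1,"rx":0,"ry":0,"rz":-28,"hand":0},{"dx":7,"dy":-11,"dz":3,"rx":0,"ry":0,"rz":-35,"hand":0},{"dx":8.2,"dy":-12,"dz":5,"rx":0,"ry":0,"rz":-42,"hand":0},{"dx":8.2,"dy":-12,"dz":5.6,"rx":0,"ry":0,"rz":-49,"hand":0},{"dx":8.2,"dy":-12,"dz":5.6,"rx":0,"ry":0,"rz":-55,"hand":0}]}}

```text
t: 46.48
ee_pos: [438.2, -58.7, 247.5]
eef_rot: [0.337, 0.941, -0.0, -0.002]
contact_force: [0.3, 0.5, 0.2]
finger_gap: 0.655
finger_force: 0.0
```

{"api": "step_arm", "payload": {"motion": [{"dx":0,"dy":0,"dz":0,"rx":0,"ry":0,"rz":-7,"hand":0},{"dx":0,"dy":0,"dz":1,"rx":0,"ry":0,"rz":-14,"hand":0},{"dx":0,"dy":0,"dz":3,"rx":0,"ry":0,"rz":-21,"hand":0},{"dx":0,"dy":0,"dz":5,"rx":0,"ry":0,"rz":-28,"hand":0},{"dx":0,"dy":0,"dz":7,"rx":0,"ry":0,"rz":-35.2,"hand":0},{"dx":0,"dy":0,"dz":8,"rx":0,"ry":0,"rz":-35.2,"hand":0},{"dx":0,"dy":0,"dz":8,"rx":0,"ry":0,"rz":-35.2,"hand":0},{"dx":0,"dy":0,"dz":8,"rx":0,"ry":0,"rz":-35.2,"hand":0}]}}

```text
t: 47.15
ee_pos: [440.2, -60.1, 169.4]
eef_rot: [0.043, 0.999, 0.0, -0.001]
contact_force: [0.0, 0.6, -0.6]
finger_gap: 0.503
finger_force: 0.0
```

Run:
```python
from h import *
togo((441,-63.3,74),85.2)
b,ib=shot("side","d16"); a,ia=shot("scene","s16")
box=lambda im:im[225:345,395:500].astype(int)
o=box(load("s8")[1])
for n in("s15","s16"): print(n,np.abs(o-box(load(n)[1])).mean(), np.abs(o-np.roll(box(load(n)[1]),3,1)).mean())
```

```text
pos [440.2 -60.1 169.4] yaw 85.1 -> d [-0.12 -0.31  9.54] rz -0.1 or other way -180.1 J6 -1.62
s15 4.417777777777777 14.374603174603175
s16 2.627645502645503 13.567486772486772
```

The canister hasn't moved. Taking the grip.

{"api": "step_arm", "payload": {"motion": [{"dx":-0.1,"dy":-0.3,"dz":1,"rx":0,"ry":0,"rz":0,"hand":0},{"dx":-0.1,"dy":-0.3,"dz":3,"rx":0,"ry":0,"rz":0,"hand":0},{"dx":-0.1,"dy":-0.3,"dz":6,"rx":0,"ry":0,"rz":0,"hand":0},{"dx":-0.1,"dy":-0.3,"dz":8.5,"rx":0,"ry":0,"rz":0,"hand":0},{"dx":-0.1,"dy":-0.3,"dz":9.6,"rx":0,"ry":0,"rz":0,"hand":0},{"dx":-0.1,"dy":-0.3,"dz":9.6,"rx":0,"ry":0,"rz":0,"hand":0},{"dx":-0.1,"dy":-0.3,"dz":9.6,"rx":0,"ry":0,"rz":0,"hand":-0.5},{"dx":-0.1,"dy":-0.3,"dz":9.6,"rx":0,"ry":0,"rz":0,"hand":-1}]}}

```text
t: 47.92
ee_pos: [442.0, -64.0, 74.3]
eef_rot: [0.041, 0.999, -0.0, 0.001]
contact_force: [-0.0, -0.4, -0.2]
finger_gap: 0.378
finger_force: 0.0
```

{"api": "step_arm", "payload": {"motion": [{"dx":0,"dy":0,"dz":0,"rx":0,"ry":0,"rz":0,"hand":-1},{"dx":0,"dy":0,"dz":0,"rx":0,"ry":0,"rz":0,"hand":-1},{"dx":0,"dy":0,"dz":0,"rx":0,"ry":0,"rz":0,"hand":-1},{"dx":0,"dy":0,"dz":0,"rx":0,"ry":0,"rz":0,"hand":-1},{"dx":0,"dy":0,"dz":0,"rx":0,"ry":0,"rz":0,"hand":-1},{"dx":0,"dy":0,"dz":0,"rx":0,"ry":0,"rz":0,"hand":-1},{"dx":0,"dy":0,"dz":0,"rx":0,"ry":0,"rz":0,"hand":-1},{"dx":0,"dy":0,"dz":0,"rx":0,"ry":0,"rz":0,"hand":-1}]}}

```text
t: 48.58
ee_pos: [441.9, -63.8, 74.4]
eef_rot: [0.041, 0.999, -0.0, 0.001]
contact_force: [-1.4, 0.2, 7.6]
finger_gap: 0.193
finger_force: 30.0
```

{"api": "step_arm", "payload": {"motion": [{"dx":0,"dy":0.1,"dz":0,"rx":0,"ry":0,"rz":0,"hand":-1},{"dx":0,"dy":0.3,"dz":0,"rx":0,"ry":0,"rz":0,"hand":-1},{"dx":0,"dy":0.6,"dz":0,"rx":0,"ry":0,"rz":0,"hand":-1},{"dx":0,"dy":0.9,"dz":0,"rx":0,"ry":0,"rz":0,"hand":-1},{"dx":0,"dy":1.3,"dz":0,"rx":0,"ry":0,"rz":0,"hand":-1},{"dx":0,"dy":1.7,"dz":0,"rx":0,"ry":0,"rz":0,"hand":-1},{"dx":0,"dy":2.1,"dz":0,"rx":0,"ry":0,"rz":0,"hand":-1},{"dx":0,"dy":2.5,"dz":0,"rx":0,"ry":0,"rz":0,"hand":-1}]}}

```text
t: 49.25
ee_pos: [444.0, -39.2, 74.4]
eef_rot: [0.041, 0.999, -0.0, 0.001]
contact_force: [-1.1, -2.3, 7.2]
finger_gap: 0.196
finger_force: 30.0
```

{"api": "step_arm", "payload": {"motion": [{"dx":0,"dy":0.4,"dz":0,"rx":0,"ry":0,"rz":0,"hand":-1},{"dx":0,"dy":0.8,"dz":0,"rx":0,"ry":0,"rz":0,"hand":-1},{"dx":0,"dy":1.2,"dz":0,"rx":0,"ry":0,"rz":0,"hand":-1},{"dx":0,"dy":1.6,"dz":0,"rx":0,"ry":0,"rz":0,"hand":-1},{"dx":0,"dy":2.0,"dz":0,"rx":0,"ry":0,"rz":0,"hand":-1},{"dx":0,"dy":2.4,"dz":0,"rx":0,"ry":0,"rz":0,"hand":-1},{"dx":0,"dy":2.8,"dz":0,"rx":0,"ry":0,"rz":0,"hand":-1},{"dx":0,"dy":3.2,"dz":0,"rx":0,"ry":0,"rz":0,"hand":-1}]}}

```text
t: 49.92
ee_pos: [446.7, -7.2, 74.4]
eef_rot: [0.041, 0.999, -0.0, 0.001]
contact_force: [-0.7, -3.2, 6.6]
finger_gap: 0.195
finger_force: 30.0
```

{"api": "step_arm", "payload": {"motion": [{"dx":0,"dy":0.4,"dz":0,"rx":0,"ry":0,"rz":0,"hand":-1},{"dx":0,"dy":0.8,"dz":0,"rx":0,"ry":0,"rz":0,"hand":-1},{"dx":0,"dy":1.2,"dz":0,"rx":0,"ry":0,"rz":0,"hand":-1},{"dx":0,"dy":1.6,"dz":0,"rx":0,"ry":0,"rz":0,"hand":-1},{"dx":0,"dy":2.0,"dz":0,"rx":0,"ry":0,"rz":0,"hand":-1},{"dx":0,"dy":2.4,"dz":0,"rx":0,"ry":0,"rz":0,"hand":-1},{"dx":0,"dy":2.8,"dz":0,"rx":0,"ry":0,"rz":0,"hand":-1},{"dx":0,"dy":3.2,"dz":0,"rx":0,"ry":0,"rz":0,"hand":-1}]}}

```text
t: 50.58
ee_pos: [449.4, 24.8, 74.4]
eef_rot: [0.041, 0.999, -0.0, 0.001]
contact_force: [-0.2, -3.6, 6.8]
finger_gap: 0.198
finger_force: 30.0
```

{"api": "step_arm", "payload": {"motion": [{"dx":0,"dy":0.4,"dz":0,"rx":0,"ry":0,"rz":0,"hand":-1},{"dx":0,"dy":0.8,"dz":0,"rx":0,"ry":0,"rz":0,"hand":-1},{"dx":0,"dy":1.2,"dz":0,"rx":0,"ry":0,"rz":0,"hand":-1},{"dx":0,"dy":1.6,"dz":0,"rx":0,"ry":0,"rz":0,"hand":-1},{"dx":0,"dy":2.0,"dz":0,"rx":0,"ry":0,"rz":0,"hand":-1},{"dx":0,"dy":2.4,"dz":0,"rx":0,"ry":0,"rz":0,"hand":-1},{"dx":0,"dy":2.8,"dz":0,"rx":0,"ry":0,"rz":0,"hand":-1},{"dx":0,"dy":3.1,"dz":0,"rx":0,"ry":0,"rz":0,"hand":-1}]}}

```text
t: 51.25
ee_pos: [452.1, 55.8, 74.4]
eef_rot: [0.041, 0.999, -0.0, 0.001]
contact_force: [-0.3, -3.2, 5.6]
finger_gap: 0.193
finger_force: 30.0
```

Run:
```python
from h import *
u=np.array([.0837,.9965])
s=status.observe();print(s["ee_pos"],s["contact_force"],s["finger_force"],s["finger_gap"],(s["ee_pos"][:2]-[441.9,-63.8])@u)
```

```text
[452.06942683  55.80052449  74.39454349] [-0.28157713 -3.18294573  5.59033118] 30.002875328063965 0.19263896383929996 120.03310368108032
```

20 mm remain. Easing onto the stop.

{"api": "step_arm", "payload": {"motion": [{"dx":0,"dy":0.3,"dz":0,"rx":0,"ry":0,"rz":0,"hand":-1},{"dx":0,"dy":0.6,"dz":0,"rx":0,"ry":0,"rz":0,"hand":-1},{"dx":0,"dy":0.9,"dz":0,"rx":0,"ry":0,"rz":0,"hand":-1},{"dx":0,"dy":1.1,"dz":0,"rx":0,"ry":0,"rz":0,"hand":-1},{"dx":0,"dy":1.3,"dz":0,"rx":0,"ry":0,"rz":0,"hand":-1},{"dx":0,"dy":1.5,"dz":0,"rx":0,"ry":0,"rz":0,"hand":-1},{"dx":0,"dy":1.6,"dz":0,"rx":0,"ry":0,"rz":0,"hand":-1},{"dx":0,"dy":1.7,"dz":0,"rx":0,"ry":0,"rz":0,"hand":-1}]}}

```text
t: 51.92
ee_pos: [453.5, 72.6, 74.4]
eef_rot: [0.041, 0.999, -0.0, 0.001]
contact_force: [0.6, -3.5, 6.8]
finger_gap: 0.191
finger_force: 30.0
```

{"api": "step_arm", "payload": {"motion": [{"dx":0,"dy":0.05,"dz":0,"rx":0,"ry":0,"rz":0,"hand":-1},{"dx":0,"dy":0.1,"dz":0,"rx":0,"ry":0,"rz":0,"hand":-1},{"dx":0,"dy":0.15,"dz":0,"rx":0,"ry":0,"rz":0,"hand":-1},{"dx":0,"dy":0.2,"dz":0,"rx":0,"ry":0,"rz":0,"hand":-1},{"dx":0,"dy":0.25,"dz":0,"rx":0,"ry":0,"rz":0,"hand":-1},{"dx":0,"dy":0.3,"dz":0,"rx":0,"ry":0,"rz":0,"hand":-1},{"dx":0,"dy":0.35,"dz":0,"rx":0,"ry":0,"rz":0,"hand":-1},{"dx":0,"dy":0.4,"dz":0,"rx":0,"ry":0,"rz":0,"hand":-1}]}}

```text
t: 52.58
ee_pos: [453.7, 75.8, 74.4]
eef_rot: [0.041, 0.999, -0.001, 0.001]
contact_force: [0.5, -13.3, 6.9]
finger_gap: 0.194
finger_force: 30.0
```

At the stop: 140 mm of travel and the reaction rising. Relax, release and back off.

{"api": "step_arm", "payload": {"motion": [{"dx":0,"dy":0,"dz":0,"rx":0,"ry":0,"rz":0,"hand":-1},{"dx":0,"dy":0,"dz":0,"rx":0,"ry":0,"rz":0,"hand":-1},{"dx":0,"dy":-0.1,"dz":0,"rx":0,"ry":0,"rz":0,"hand":-1},{"dx":0,"dy":-0.1,"dz":0,"rx":0,"ry":0,"rz":0,"hand":0},{"dx":0,"dy":-0.1,"dz":0,"rx":0,"ry":0,"rz":0,"hand":0},{"dx":0,"dy":-0.1,"dz":0,"rx":0,"ry":0,"rz":0,"hand":0},{"dx":0,"dy":-0.1,"dz":0,"rx":0,"ry":0,"rz":0,"hand":0},{"dx":0,"dy":-0.1,"dz":0,"rx":0,"ry":0,"rz":0,"hand":0}]}}

```text
t: 53.25
ee_pos: [452.5, 75.8, 73.4]
eef_rot: [0.041, 0.999, -0.0, -0.0]
contact_force: [-0.1, 1.0, 0.1]
finger_gap: 0.499
finger_force: 0.0
```

{"api": "step_arm", "payload": {"motion": [{"dx":0,"dy":0,"dz":-1,"rx":0,"ry":0,"rz":0,"hand":0},{"dx":0,"dy":0,"dz":-3,"rx":0,"ry":0,"rz":0,"hand":0},{"dx":0,"dy":0,"dz":-6,"rx":0,"ry":0,"rz":0,"hand":0},{"dx":0,"dy":0,"dz":-9,"rx":0,"ry":0,"rz":0,"hand":0},{"dx":0,"dy":0,"dz":-12,"rx":0,"ry":0,"rz":0,"hand":0},{"dx":0,"dy":0,"dz":-14,"rx":0,"ry":0,"rz":0,"hand":0},{"dx":0,"dy":0,"dz":-15,"rx":0,"ry":0,"rz":0,"hand":0},{"dx":0,"dy":0,"dz":-15,"rx":0,"ry":0,"rz":0,"hand":0}]}}

```text
t: 53.92
ee_pos: [453.9, 75.9, 225.9]
eef_rot: [0.041, 0.999, 0.0, 0.002]
contact_force: [-0.2, -0.6, 0.0]
finger_gap: 0.504
finger_force: 0.0
```

Run:
```python
from h import *
np.set_printoptions(precision=1,suppress=True)
a,ia=shot("scene","s17");b,ib=shot("side","d17")
# column silhouettes
for n,im,roi in(("scene",ia,(250,120,120,150)),("side",ib,(260,100,120,150))):
    x,y,w,h=roi; cs=cartons(im[y:y+h,x:x+w],300)
    for c in cs: print(n,np.array(cv2.boundingRect(c))+[x,y,0,0],cv2.contourArea(c)/cv2.contourArea(cv2.convexHull(c)))
box=lambda im:im[225:345,395:500].astype(int)
print("can",np.abs(box(load("s8")[1])-box(ia)).mean())
# TCP camera view of column top
c,im=shot("wrist","w17")
for cc in cartons(im,300):
    q=plane(c,cc[:,0,:]+0.,200)[:,:2].astype(np.float32);k=cv2.minAreaRect(q);print(cv2.boundingRect(cc),np.r_[k[0],k[1],k[2]])
```

```text
scene [322 175  40  65] 0.8410862459140055
side [277 149  48  61] 0.7105569797250059
can 4.95994708994709
(184, 383, 380, 17) [584.7 108.4 289.1  15.2  85.2]
(259, 350, 109, 24) [553.8  64.9  79.3  20.5  85.2]
(412, 302, 24, 65) [537.4 145.9  55.8  14.3   5.3]
(197, 302, 23, 65) [524.4  -8.7  13.9  55.6  75.3]
(538, 261, 75, 55) [504.7 243.3  33.   48.5  38.5]
(269, 260, 92, 56) [493.3  70.9  63.6  42.4  85.2]
(7, 51, 84, 73) [352.3 -69.7  46.4  38.9  74.3]
```

```bash
python3 -c "
from plant import ctrl
print(ctrl.sign_off())"
```

```text
the job is handed in; nothing more can be done
None
```

The job is handed in: the canister stands on the black mat, all five cartons are in one straight column on the platform, and the carriage is against the scanner stop (140 mm of travel measured), though no verdict came back.

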